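# Swing down the high flap of a bench hutch with a hook pole

## Task

Using the hook pole from its rest, push the wooden turnbutton on the hutch aside until it is clear of the flap, then hook the pole's side pin through the flap's ring eye and swing the flap down until it is fully open and level. Then unhook and lay the pole back in its rest as it lay before, hook end on the same side, and let go. Work the hutch with the pole only, without touching it with the gripper or arm, and leave the glue bottle, jar, slats and tape roll where they stand.

Things in the scene. Friction and masses are not known exactly. Their poses are not given: they have to be found in the camera images.
- hutch: Fixed plywood bench hutch, 190 deep (x, with the front boards) x 300 wide (y) x 345 high (z) mm: open cubby below, closed locker with a drop flap above. Origin: centre of its underside. Its front looks along its own -x axis; the front face (header rail and closed flap, flush) is the plane x = -100 mm; y runs along its width, z up. The front looks roughly to world +y
- flap (a joint): Plywood flap, 270 wide x 136 high x 10 mm thick, covering the locker from 164 to 300 mm above the bench, hinged along its lower edge. 0 = closed and upright; grows as its top swings out and down; 1.57 = fully open, level (stop). Stiff hinge (about 0.2 N m, i.e. 1.5 to 3 N at the eye): it stays wherever it is left. The turnbutton really blocks it until turned aside
- flap_hinge (a point): Point on the flap's hinge axis at mid-width: in hutch axes (-90, 0, 163) mm. The axis runs along the hutch's y. Axes of this point turn with the flap; with the flap closed they equal the hutch's
- eye (a point): Centre of the steel ring eye on the flap's outer face, near its top: inner diameter 26 mm, bar 6 mm thick. Hole axis = this point's y axis (parallel to the hinge); the ring turns freely about a pin in it. In flap_hinge axes at (-34, -60, 115) mm: 24 mm in front of the face, 278 mm above the bench when closed; flap open, it hangs below it at 129 mm. Axes turn with the flap
- turnbutton (a joint): Wooden bar, 14 wide, 16 thick, from 9 mm above its pivot to 42 mm below it, 2 to 18 mm off the front face; turns about an axis square to that face. 0 = hanging straight down over the flap's top edge, blocking it (starts within 0.35); positive = lower end towards hutch +y; stops at -1.57 and 1.57 (level). Clears the flap beyond 1.15 either way. Under 1 N at its end; stays where left
- button_pivot (a point): Turnbutton's pivot on the header's front face: (-100, 50, 325) mm in hutch axes, 25 mm above the flap's top edge; axes turn with the button
- pole_mid (a point): Centre of the hook pole's wooden shaft, half-way up: loose, square bar 280 x 16 x 16 mm, total 120 g, balanced within 15 mm of this point. Pole axes: x along the shaft towards the hook end, z up, y the way the pin points. A steel rod 6 mm thick runs on from the shaft's end (x = 140 mm) to x = 180 mm, then bends square to +y as a straight pin 34 mm long
- hook_bend (a point): Where the rod's centre line bends into the pin: pole axes (180, 0, 0) mm from pole_mid
- hook_mid (a point): Middle of the pin's centre line: (180, 17, 0) mm from pole_mid in pole axes
- hook_tip (a point): Centre of the pin's rounded tip: (180, 34, 0) mm from pole_mid in pole axes
- rest_top (a point): Fixed wooden rest for the pole: two posts 20 mm thick, 170 mm apart along its x, on a plank 12 mm thick. The point lies midway between them at saddle level, 45 mm above the bench (the pole's underside). Cheeks 14 mm high stand on both sides of each saddle, 32 mm apart inside. x = along the pole towards its hook end as it first lies (within 20 mm of this point)
- glue_mid (a point): Standing glue bottle, 54 mm across, 170 mm tall, half-way up; loose bystander
- jar_mid (a point): Standing jar, 56 mm across, 80 mm tall, half-way up; loose bystander
- slats_mid (a point): Stack of four wooden slats, 50 x 87 x 40 mm, half-way up; loose bystander
- tape_mid (a point): Empty tape roll lying flat, 90 mm across, 24 mm high, half-way up; loose bystander
Not all that is in view belongs to the job. Leave any orange or purple look-alike of the part that bears rest_top alone.

How it is judged (in metres and radians):
On the way, in this order (a step that is already met when the one before it is completed fails the run):
1. the turnbutton is turned clear of the flap (1.15 rad or more either way) while the flap is still closed ((value of joint turnbutton above 1.15 rad or value of joint turnbutton below -1.15 rad) and value of joint flap below 0.15 rad), for 0.1 s.
2. the pole's pin is through the ring eye (y of hook_tip in the frame of eye above 0.002 m and y of hook_bend in the frame of eye below -0.001 m and x of hook_mid in the frame of eye between -0.0155 and 0.0155 m and z of hook_mid in the frame of eye between -0.0155 and 0.0155 m), for 0.1 s.
3. the flap has swung down past 0.8 rad with the pin through its eye (all of step 2 and value of joint flap above 0.8 rad), for 0.1 s.
At the end, for the whole second after the job is handed in: Flap still and open to 1.45 rad or more (level is 1.57); turnbutton 1.15 rad or more aside; pole lying in both saddles of its rest, hook end as at the start, centre within 45 mm along, 12 mm across and 4 mm in height of its seat (value of joint flap above 1.45 rad and (value of joint turnbutton above 1.15 rad or value of joint turnbutton below -1.15 rad) and x of pole_mid in the frame of rest_top between -0.045 and 0.045 m and y of pole_mid in the frame of rest_top between -0.012 and 0.012 m and z of pole_mid in the frame of rest_top between 0.004 and 0.012 m and x of hook_bend in the frame of rest_top above 0.1 m and distance between pole_mid and rest_top below 0.048 m and velocity of joint flap below 0.05 rad/s); the robot touches nothing.
It fails at once if the gripper or arm touches the hutch, its flap or its turnbutton (contact force between any of the fingers, the arm and hutch above 1 N).
It fails at once if a bystander (glue bottle, jar, slats, tape roll) is shifted by more than 30 mm or knocked over (distance of any of glue_mid, jar_mid, slats_mid, tape_mid from where it was at the start of the episode above 0.03 m).
It also fails if it takes over 56 s, if anything falls off the work surface, if the arm or the gripper's body presses on something with over 40 N, if the wrist force passes 120 N, or if a joint passes its speed limit or range.

## Robot

A 6-joint arm with a two-finger parallel gripper is mounted at the origin on the work surface. World frame = base frame: x ahead of the robot, y to its left, z up, the work surface at z = 0. Lengths are in mm, angles in rad, forces in N, time in s.
With the tool pointing down it reaches from about 400 to 925 mm from the base axis. Payload 12.5 kg.
Tool frame: the origin (TCP) lies on the centre line of the jaws, within the pads' length; the fingertips stand 19 mm ahead of it and the grasp point (between the pads) is the TCP; y points along the fingers, x is the direction in which the jaws open and shut, and the axes are right-handed (so a half turn about y gives the same grasp; the last joint's range is limited). The gripper opens to 95 mm and grips with 3 to 60 N. Pads are 20 mm wide; open, the fingers measure 119 mm over their backs; the gripper's body (75 mm by 180 mm) begins 59 mm behind the grasp point.
Start: joints at [1.167, 0.491, 1.559, -0, 1.092, -0.106], TCP at [183.368, 597.512, 233.661] pointing down, gripper open.
Joint ranges: [-3.1, 3.1], [-0.84, 2.19], [0.05, 2.79], [-1.13, 4.28], [0.06, 2.93], [-2.69, 2.69]. Speed limits (rad/s): [2.22, 2.22, 2.79, 3.14, 3.14, 3.14].

## Interface

Orientations are given as [roll, pitch, yaw] about the fixed x, y, z axes, in that order (R = Rz(yaw) Ry(pitch) Rx(roll)).
In Python, from cell import env gives the robot as it stands. The module is installed in compiled form; this text tells all that it offers.
- The arm moves only by the tool move_arm, never from a script. Its argument "rows" is a list of rows, each an object of numbers: "tx", "ty", "tz": the shift along the tool's x, y, z in cm; "rx", "ry", "rz": the turn, a rotation vector about the tool's x, y, z in rad; "grip": the opening in per cent of the stroke, from 0 (shut) to 100 (fully open). In form: [{"tx": .., "ty": .., "tz": .., "rx": .., "ry": .., "rz": .., "grip": ..}, ...]. A call has 1 to 10 rows; each row shifts and turns the commanded pose from where the row before left it, along the tool's axes as they then stand; what a row does not reach is not made up. A row lasts 1/12 s, in which the tool goes at most 41.7 mm and 7.16 degrees, less where a joint would pass 70% of its speed; a pose out of reach is approached as far as the arm can. A call is refused whole if a number of a shift passes 4.17 or a number of a turn 0.125, either way. A call with a gripper value outside its range is refused whole. The fingers move at their own pace and stop on an object; the grip force is fixed at half the most. Time passes only in rows, so rows that do not move let the fingers close. It gives the time, the measured TCP pose, the force and the opening at its end, in the units of the state.
- env.state(): the state, without advancing time (a new reading comes with each control period).
- env.read_camera(name): name is "scene" or "top" or "wrist"; returns (picture, depth): 420x560x3 uint8, blue, green, red; 420x560 float32, mm along the optical axis (not along the pixel's ray), 0 where there is no reading.
- env.calibration(name): a dict with "vertical_fov" (degrees; the focal length in pixels is half the picture's height over the tangent of half this angle, whatever the lens; pixels are square), "cx", "cy" (the principal point, pixels), "eye" and "rotation" of the camera in the world. Camera axes: x right, y up, looking along -z (the intrinsics and any distortion apply to the point x, -y, -z); pixel columns grow to the right and rows downward; lengths in mm; the calibration is good to about 2 mm. A picture is of the moment at which its call begins: read the wrist's pose just before it. calibration takes no time and is no camera call; for the wrist camera it gives the pose at the moment of the call.
- env.job_done(): hands the job in, once; it reports no verdict.
The state is a dict: "t": time; "joints": joint angles; "qvel": joint speeds; "tau": joint torques, N m; "eef_pos": TCP position; "tcp_rot": TCP orientation; "ft_force": force on the tool from outside, world axes, zero at the start; "moment": the same for the moment, N m; "opening": opening from 0.0 (shut) to 1.0 (fully open).
Only numpy, scipy, OpenCV 4.12 (cv2) and the standard library are available. Lean on these libraries where they do the work, as an engineer would, in place of code of your own. Each camera call takes 0.05 s, during which the arm holds its last target.

## Working session

There is one attempt and no reset: what is moved stays moved. The work goes in short steps, Python scripts to look and compute and a tool call to move; the robot and the scene stay as the last step left them, time stands still between calls to the robot, and variables do not carry over. Pictures are saved under pics/ and viewed, and the job is handed in when it is done.

Besides the shell and the picture viewer there is one more tool, called after "Emit:" by a JSON object that holds its "op" and its "data". move_arm: Moves the arm, as the interface text tells. Its arguments: {"type":"object","properties":{"rows":{"type":"array"}},"required":["rows"]}

```bash
mkdir -p pics
python3 - <<'E'
from cell import env
import cv2,numpy as np
s=env.state();print(s)
for n in ["scene","top","wrist"]:
    c=env.calibration(n);print(n,c)
    im,d=env.read_camera(n);cv2.imwrite(f"pics/{n}0.png",im);np.save(f"pics/{n}0.npy",d)
    import pickle;pickle.dump(c,open(f"pics/{n}0.pkl","wb"))
E
```

```text
{'t': 0.0, 'joints': array([ 1.16742011e+00,  4.91544782e-01,  1.55945816e+00,  2.95220959e-05,
        1.09172734e+00, -1.05614640e-01]), 'qvel': array([ 1.30786002e-03,  1.74186759e-03,  1.86662531e-03,  4.22814189e-05,
        1.28002343e-03, -5.32795349e-04]), 'tau': array([-1.75575573e-03, -6.12655735e+01, -2.58175617e+01,  6.91220351e-02,
        4.82978951e-02, -8.04868773e-05]), 'eef_pos': array([183.25149379, 597.28691821, 233.06792829]), 'tcp_rot': array([-1.57065036e+00,  1.12852477e-03,  1.27302121e+00]), 'ft_force': array([0.24256243, 0.17202086, 0.36810296]), 'moment': array([-0.05134658,  0.03362007,  0.01941022]), 'opening': 1.0024353425703305}
scene {'vertical_fov': 57.546177706837724, 'cx': 278.5783903166249, 'cy': 207.74849571396635, 'eye': array([1040.62978219,  477.94814543,  811.40400723]), 'rotation': array([ 0.8714977 , -0.00943442,  2.30016988])}
top {'vertical_fov': 50.95934279986253, 'cx': 274.2790658576214, 'cy': 206.0357970066794, 'eye': array([ 392.66570563,    2.24880471, 1446.6538239 ]), 'rotation': array([ 0.10953247,  0.01018493, -1.56622164])}
wrist {'vertical_fov': 61.80750633866783, 'cx': 275.9073644525118, 'cy': 207.2147422100769, 'eye': array([114.52077578, 618.52208032, 384.8931392 ]), 'rotation': array([-0.26245522,  0.00158155,  1.27211546])}
```

View pics/scene0.png

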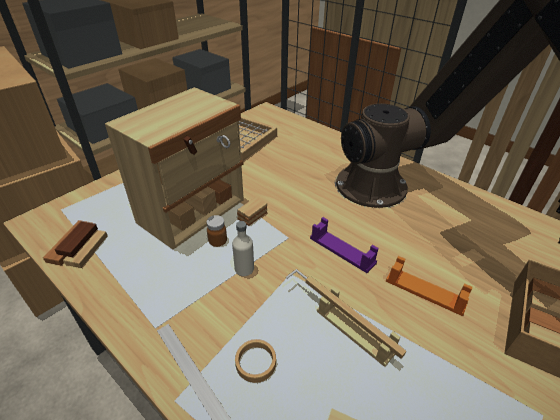

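View pics/top0.png

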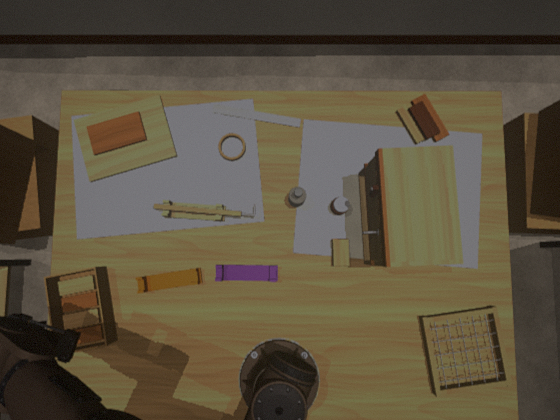

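View pics/wrist0.png

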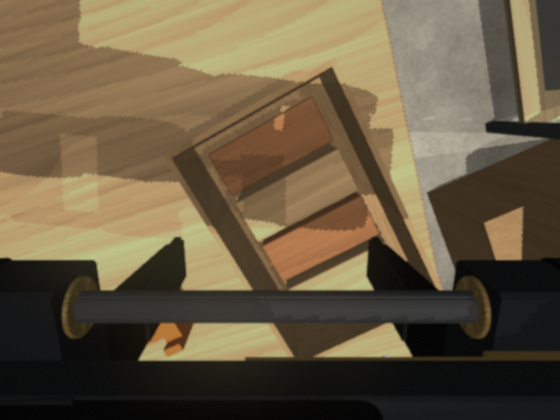

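```bash
cat > h.py <<'E'
import numpy as np,cv2,pickle
from scipy.spatial.transform import Rotation as R
def load(n):
    return cv2.imread(f"pics/{n}.png"),np.load(f"pics/{n}.npy"),pickle.load(open(f"pics/{n}.pkl","rb"))
def snap(env,cam,n):
    c=env.calibration(cam);im,d=env.read_camera(cam);cv2.imwrite(f"pics/{n}.png",im);np.save(f"pics/{n}.npy",d);pickle.dump(c,open(f"pics/{n}.pkl","wb"));return im,d,c
def foc(c): return 210/np.tan(np.radians(c["vertical_fov"])/2)
def cr(c): return R.from_euler('xyz',c["rotation"]).as_matrix()
def ray(c,u,v):
    f=foc(c);return cr(c)@np.stack([(u-c["cx"])/f,-(v-c["cy"])/f,-np.ones_like(np.asarray(u,float))])
def dep(c,d,u,v):
    return c["eye"]+ray(c,float(u),float(v))*d[int(round(v)),int(round(u))]
def atz(c,u,v,z):
    r=ray(c,float(u),float(v));return c["eye"]+r*(z-c["eye"][2])/r[2]
def cloud(c,d):
    v,u=np.mgrid[0:420,0:560].astype(float)
    r=ray(c,u.ravel(),v.ravel());
    P=(c["eye"][:,None]+r*d.ravel()).T.reshape(420,560,3);P[d==0]=np.nan;return P
def proj(c,p):
    q=cr(c).T@(np.asarray(p,float)-c["eye"]);f=foc(c);return c["cx"]+f*q[0]/-q[2],c["cy"]-f*q[1]/-q[2]
def crop(n,u0,v0,u1,v1,k,out):
    im=cv2.imread(f"pics/{n}.png");cv2.imwrite(f"pics/{out}.png",cv2.resize(im[v0:v1,u0:u1],None,fx=k,fy=k,interpolation=cv2.INTER_CUBIC))
E
python3 - <<'E'
from h import *
crop("top0",140,190,280,260,5,"c1")
crop("scene0",280,260,420,365,5,"c2")
crop("scene0",100,80,290,290,3.8,"c3")
crop("top0",330,130,470,280,5,"c4")
im,d,c=load("top0")
for u,v in [(20+200,320),(100,330),(300,300),(150,250)]:
    print(dep(c,d,u,v))
for u,v in [(172,205),(240,213),(254,211),(298,195),(341,205),(341,250),(231,147),(170,280),(247,272)]: print(u,v,dep(c,d,u,v).round(1))
E
```

```text
[182.89538984 190.16232053   3.05824743]
[157.81231125 554.88779838  54.29023265]
[246.8987783  -66.74089265  -2.05777366]
[405.37395504 423.89925319   1.17163883]
172 205 [552.6 353.5  12.1]
240 213 [522.5 125.3  60.5]
254 211 [530.   81.7  50.5]
298 195 [565.6 -53.2 170.9]
341 205 [ 546.4 -190.5   83.8]
341 250 [ 407.8 -195.6   35.7]
231 147 [751.3 164.2  -3.2]
170 280 [309.1 353.9   7.1]
247 272 [336.1 104.6  11.1]
```

View pics/c1.png

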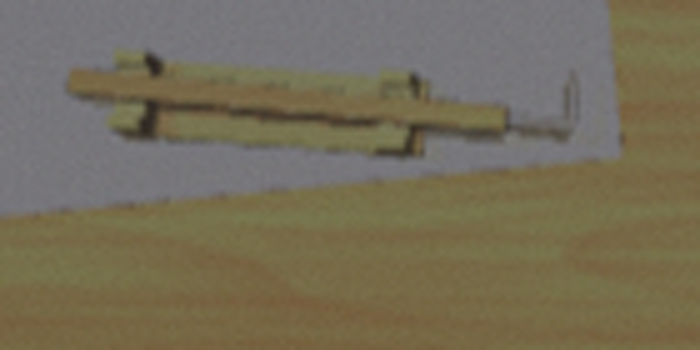

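View pics/c2.png

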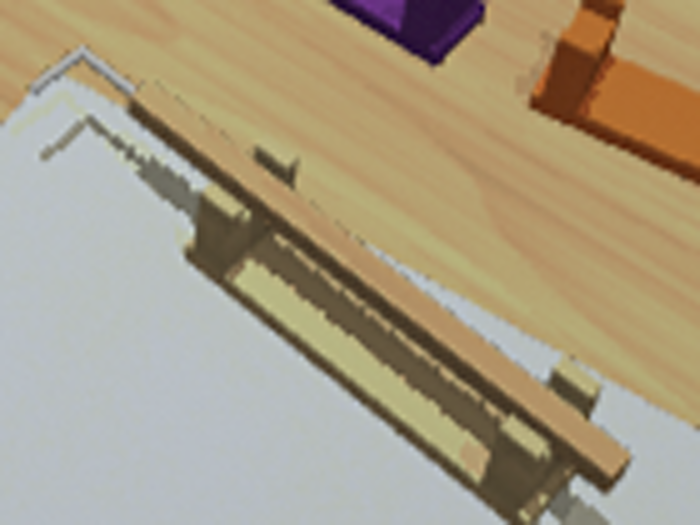

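View pics/c3.png

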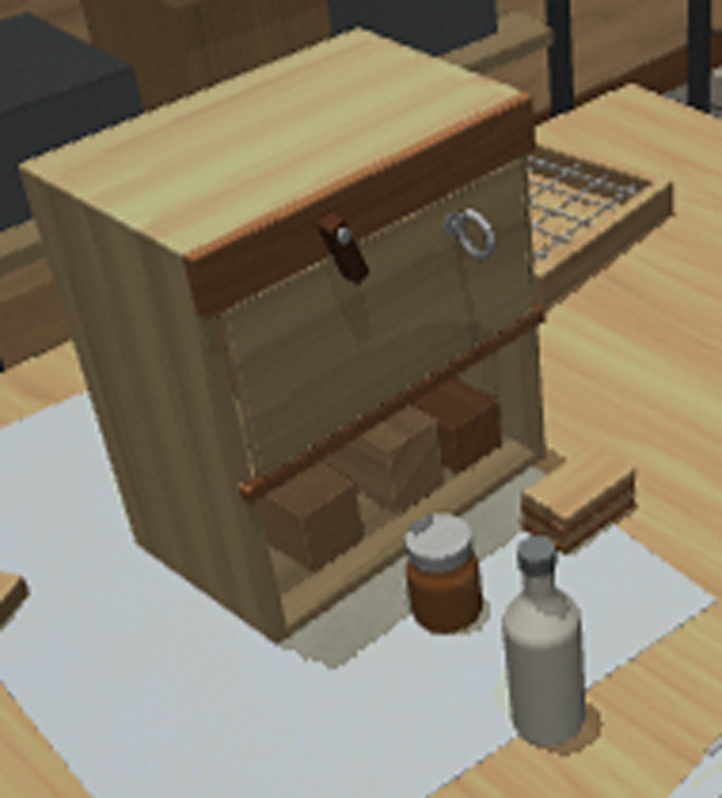

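View pics/c4.png

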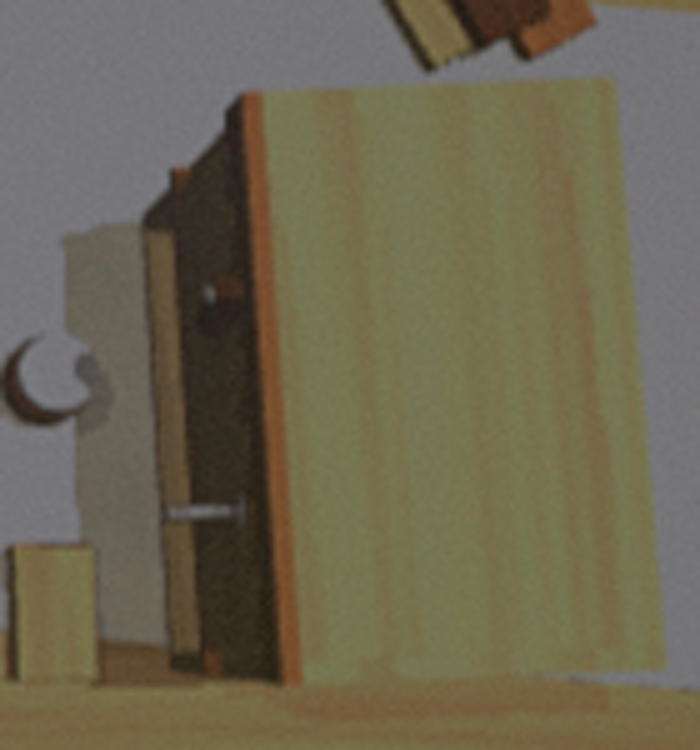

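```bash
cat > fit.py <<'E'
from h import *
for n in ["top0","scene0"]:
    im,d,c=load(n);P=cloud(c,d)
    print(n,"bench z med",np.nanmedian(P[...,2][np.abs(P[...,2])<15]))
    m=(P[...,2]>325)&(P[...,2]<365)&(P[...,0]>250)&(P[...,0]<900)&(P[...,1]<-150)&(P[...,1]>-600)
    q=P[m]; print("roof z",np.median(q[:,2]),len(q))
    r=cv2.minAreaRect(q[:,:2].astype(np.float32));print("rect",r); print(cv2.boxPoints(r))
# front plane from scene
im,d,c=load("scene0");P=cloud(c,d)
m=(P[...,2]>305)&(P[...,2]<338)&(P[...,0]>380)&(P[...,0]<720)&(P[...,1]>-300)&(P[...,1]<-180)
q=P[m];print(len(q))
A=np.c_[q[:,0],np.ones(len(q))]
w=np.ones(len(q),bool)
for _ in range(8):
    s=np.linalg.lstsq(A[w],q[w,1],rcond=None)[0];res=q[:,1]-A@s;w=np.abs(res)<4
print("front y = %.4f x + %.2f"%tuple(s),w.sum(),res[w].std(), q[w][:,0].min(),q[w][:,0].max())
E
python3 fit.py
```

```text
top0 bench z med -0.40138267812142203
roof z 343.7823713236264 9243
rect ((517.087158203125, -341.2922668457031), (301.10906982421875, 212.67996215820312), 2.6827404499053955)
[[ 361.72034 -242.11562]
 [ 371.67493 -454.56247]
 [ 672.454   -440.46893]
 [ 662.4994  -228.02206]]
scene0 bench z med 0.8005851466527929
roof z 345.2450003348401 4739
rect ((519.377685546875, -342.1747131347656), (303.4989013671875, 213.67599487304688), 2.8063158988952637)
[[ 362.57947 -242.89447]
 [ 373.04102 -456.3142 ]
 [ 676.1759  -441.45496]
 [ 665.71436 -228.03522]]
1192
front y = 0.0477 x + -282.39 986 1.2568773552204626 380.5262701779326 666.0142391268708
```

Run:
```python
from h import *
im,d,c=load("top0")
t=lambda u,v,z:atz(c,140+u/5,190+v/5,z)
print("top tail",t(68,82,61),"shaftend",t(507,119,61),"bend",t(572,130,53),"tip",t(572,72,53))
print("cheeks tops (z59) ", [t(u,v,59).round(1) for u,v in[(133,58),(131,122),(400,78),(398,146)]])
im,d,c=load("scene0")
t=lambda u,v,z:atz(c,280+u/5,260+v/5,z)
print("scene tail",t(620,468,61),"shaftend",t(140,97,61),"bend",t(82,52,53),"tip",t(37,92,53))
print("cheeks",[t(u,v,59).round(1) for u,v in[(275,158),(222,202),(575,380),(522,437)]])
# pointcloud pole top
for n in["top0","scene0"]:
    im,d,c=load(n);P=cloud(c,d)
    m=(P[...,2]>50)&(P[...,2]<72)&(P[...,0]>470)&(P[...,0]<590)&(P[...,1]>60)&(P[...,1]<400)
    q=P[m];print(n,len(q),np.median(q[:,2]),cv2.minAreaRect(q[:,:2].astype(np.float32)))
    vx,vy,x0,y0=cv2.fitLine(q[:,:2].astype(np.float32),cv2.DIST_HUBER,0,.01,.01).ravel();print(vx,vy,x0,y0,np.arctan2(vx,vy))
```

```text
top tail [542.50665753 399.8791677   61.        ] shaftend [519.9515833  120.84204471  61.        ] bend [513.82268848  80.12461457  53.        ] tip [550.89277354  80.47709959  53.        ]
cheeks tops (z59)  [array([558.2, 359.5,  59. ]), array([517.4, 359.5,  59. ]), array([546. , 189.3,  59. ]), array([502.7, 189.8,  59. ])]
scene tail [548.10824641 401.26082554  61.        ] shaftend [528.25449416 127.96868122  61.        ] bend [519.76273225  83.67845476  53.        ] tip [555.29473693  83.656859    53.        ]
cheeks [array([512.3, 199.1,  59. ]), array([550.5, 195.4,  59. ]), array([522.4, 366.6,  59. ]), array([562. , 363.1,  59. ])]
top0 587 59.564157758671854 ((530.4933471679688, 239.03717041015625), (321.0194091796875, 55.628395080566406), 87.78158569335938)
0.07685331 0.9970424 530.62585 246.63919 0.07692917
scene0 1289 60.01219499964816 ((532.9304809570312, 239.41262817382812), (321.7622375488281, 58.402408599853516), 87.86630249023438)
0.08480812 0.9963973 538.37506 264.60284 0.08491011
```

```bash
cat >> h.py <<'E'
def plan(p0,R0,p1,R1,n):
    """rows from pose0 to pose1 in n rows, rounded"""
    from scipy.spatial.transform import Slerp
    p=np.array(p0,float);Rm=R0;out=[]
    S=Slerp([0,1],R.concatenate([R0,R1]))
    for i in range(1,n+1):
        t=i/n;pt=np.array(p0)+(np.array(p1)-p0)*t;Rt=S(t)
        s=np.round(Rm.inv().apply(pt-p)/10,2);w=np.round((Rm.inv()*Rt).as_rotvec(),3)
        out.append((s,w));p=p+Rm.apply(s*10);Rm=Rm*R.from_rotvec(w)
    return out,p,Rm
def show(o):
    for s,w in o: print("t",s,"r",w)
def tool(yaw,dp=0): return R.from_euler('xyz',[-np.pi/2,0,yaw])
def pose(env):
    s=env.state();return s["eef_pos"],R.from_euler('xyz',s["tcp_rot"]),s
E
python3 - <<'E'
from h import *
from cell import env
p,Rr,s=pose(env)
o,a,b=plan(p,Rr,[533,272,210],tool(-0.077),14);show(o)
E
```

```text
t [-1.49  0.17 -3.07] r [ 0.     0.096 -0.   ]
t [-1.19  0.16 -3.2 ] r [ 0.     0.097 -0.   ]
t [-0.87  0.17 -3.3 ] r [ 0.     0.096 -0.   ]
t [-0.55  0.17 -3.36] r [ 0.     0.097 -0.   ]
t [-0.22  0.16 -3.41] r [ 0.     0.096 -0.   ]
t [ 0.1   0.17 -3.41] r [ 0.     0.097 -0.   ]
t [ 0.43  0.17 -3.38] r [ 0.     0.096 -0.   ]
t [ 0.76  0.16 -3.33] r [ 0.     0.096 -0.   ]
t [ 1.07  0.17 -3.24] r [ 0.     0.097 -0.   ]
t [ 1.38  0.17 -3.12] r [ 0.001  0.096 -0.   ]
t [ 1.68  0.16 -2.97] r [-0.     0.097 -0.   ]
t [ 1.95  0.16 -2.8 ] r [-0.     0.096 -0.001]
t [ 2.21  0.17 -2.6 ] r [-0.     0.097  0.   ]
t [ 2.45  0.16 -2.37] r [-0.     0.096  0.   ]
```

Things that could be mistaken for the target in the top view: the natural-wood rest with the pole at (200,210), an orange empty rest at (170,280), and a purple empty rest at (247,272). I choose the natural one. The c1 crop shows the pole lying in it with the pin at (254,208), pointing to world +x. The hutch is at (415,205), with the button at (375,188) and the eye at (372,232).

Emit:
{"op": "move_arm", "data": {"rows": [{"tx":-1.5,"ty":0.17,"tz":-3.07,"ry":0.096},{"tx":-1.2,"ty":0.17,"tz":-3.2,"ry":0.097},{"tx":-0.87,"ty":0.17,"tz":-3.3,"ry":0.096},{"tx":-0.55,"ty":0.17,"tz":-3.36,"ry":0.097},{"tx":-0.22,"ty":0.17,"tz":-3.4,"ry":0.096},{"tx":0.1,"ty":0.17,"tz":-3.4,"ry":0.097},{"tx":0.43,"ty":0.17,"tz":-3.38,"ry":0.096},{"tx":0.76,"ty":0.17,"tz":-3.33,"ry":0.096},{"tx":1.07,"ty":0.17,"tz":-3.24,"ry":0.097},{"tx":1.38,"ty":0.17,"tz":-3.12,"ry":0.096}]}}

```text
validation failed for argument at $.ro...
```

Emit:
{"op": "move_arm", "data": {"rows": [{"tx":1.68,"ty":0.16,"tz":-2.97,"ry":0.097},{"tx":1.95,"ty":0.16,"tz":-2.8,"ry":0.096},{"tx":2.21,"ty":0.17,"tz":-2.6,"ry":0.097},{"tx":2.45,"ty":0.16,"tz":-2.37,"ry":0.096},{},{}]}}

```text
validation failed for argument at $.ro...
```

Run:
```python
from h import *
from cell import env
p,r,s=pose(env);print(p,s["tcp_rot"],s["joints"],s["t"])
snap(env,"wrist","w1")
```

```text
[183.28275813 597.34333462 233.19453519] [-1.57067978e+00  8.25954824e-04  1.27298927e+00] [ 1.16740839e+00  4.91405890e-01  1.55934107e+00  3.25171597e-05
  1.09167933e+00 -1.05595828e-01] 0.15
```

View pics/w1.png

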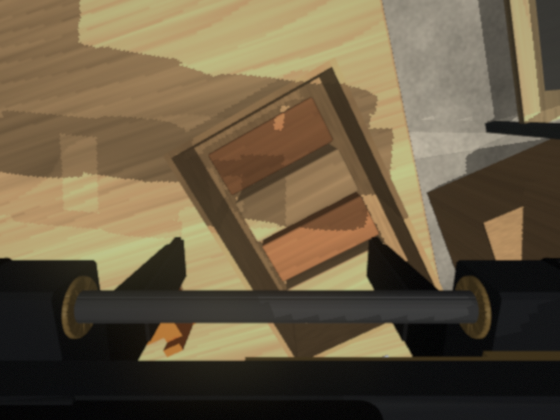

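The picture hasn't changed because the moves were refused. I'll give every field in each row.

Emit:
{"op": "move_arm", "data": {"rows": [{"tx":-1.5,"ty":0.17,"tz":-3.07,"rx":0,"ry":0.096,"rz":0,"grip":100},{"tx":-1.2,"ty":0.17,"tz":-3.2,"rx":0,"ry":0.097,"rz":0,"grip":100},{"tx":-0.87,"ty":0.17,"tz":-3.3,"rx":0,"ry":0.096,"rz":0,"grip":100},{"tx":-0.55,"ty":0.17,"tz":-3.36,"rx":0,"ry":0.097,"rz":0,"grip":100},{"tx":-0.22,"ty":0.17,"tz":-3.4,"rx":0,"ry":0.096,"rz":0,"grip":100},{"tx":0.1,"ty":0.17,"tz":-3.4,"rx":0,"ry":0.097,"rz":0,"grip":100},{"tx":0.43,"ty":0.17,"tz":-3.38,"rx":0,"ry":0.096,"rz":0,"grip":100},{"tx":0.76,"ty":0.17,"tz":-3.33,"rx":0,"ry":0.096,"rz":0,"grip":100},{"tx":1.07,"ty":0.17,"tz":-3.24,"rx":0,"ry":0.097,"rz":0,"grip":100},{"tx":1.38,"ty":0.17,"tz":-3.12,"rx":0,"ry":0.096,"rz":0,"grip":100}]}}

```text
t: 1.03
eef_pos: [433.9, 363.7, 216.6]
tcp_rot: [-1.571, 0.0, 0.304]
ft_force: [0.2, 0.8, -0.6]
opening: 0.994
```

Emit:
{"op": "move_arm", "data": {"rows": [{"tx":1.68,"ty":0.16,"tz":-2.97,"rx":0,"ry":0.097,"rz":0,"grip":100},{"tx":1.95,"ty":0.16,"tz":-2.8,"rx":0,"ry":0.096,"rz":0,"grip":100},{"tx":2.21,"ty":0.17,"tz":-2.6,"rx":0,"ry":0.097,"rz":0,"grip":100},{"tx":2.45,"ty":0.16,"tz":-2.37,"rx":0,"ry":0.096,"rz":0,"grip":100},{"tx":0,"ty":0,"tz":0,"rx":0,"ry":0,"rz":0,"grip":100},{"tx":0,"ty":0,"tz":0,"rx":0,"ry":0,"rz":0,"grip":100}]}}

```text
t: 1.53
eef_pos: [533.7, 270.8, 209.6]
tcp_rot: [-1.571, 0.001, -0.08]
ft_force: [-0.1, 1.0, -0.4]
opening: 0.998
```

Run:
```python
from h import *
from cell import env
p,r,s=pose(env);print(p,s["tcp_rot"],s["joints"],s["t"])
snap(env,"wrist","w2")
```

```text
[533.72465642 270.75056978 209.62803532] [-1.57101402e+00  6.60359312e-04 -7.95407628e-02] [3.59085623e-01 4.78082843e-01 1.65387888e+00 9.84231764e-05
 1.01032123e+00 4.38573965e-01] 1.5333
```

View pics/w2.png

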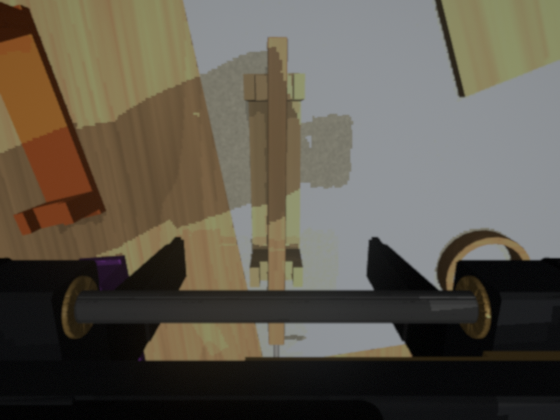

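Run:
```python
from h import *
im,d,c=load("w2")
crop("w2",235,20,320,120,7,"c5");crop("w2",235,230,320,360,6,"c6")
print(c["eye"],c["rotation"])
for u,v,z in [(277,38,61),(276,345,61),(287,60,61),(267,60,61),(266,230,61),(286,230,61)]: print(u,v,atz(c,u,v,z).round(1))
for u,v in [(245,86),(303,86),(250,272),(302,272),(250,75),(303,75),(250,99)]: print(u,v,atz(c,u,v,59).round(1))
P=cloud(c,d);print(P[60:220,272:284,2].mean(),np.nanmedian(P[110:220,370:420,2]))
```

```text
[540.6128209 343.2303939 361.3796059] [-0.26368641  0.00120699 -0.0804241 ]
277 38 [545.6 399.4  61. ]
276 345 [522.5 121.3  61. ]
287 60 [552.3 382.8  61. ]
267 60 [536.4 384.1  61. ]
266 230 [523.1 241.9  61. ]
286 230 [541.1 240.5  61. ]
245 86 [516.8 366.1  59. ]
303 86 [564.  362.3  59. ]
250 272 [504.4 201.   59. ]
302 272 [553.1 197.1  59. ]
250 75 [521.7 374.2  59. ]
303 75 [564.5 370.7  59. ]
250 99 [519.8 355.7  59. ]
nan 1.3268376636238486
```

View pics/c5.png

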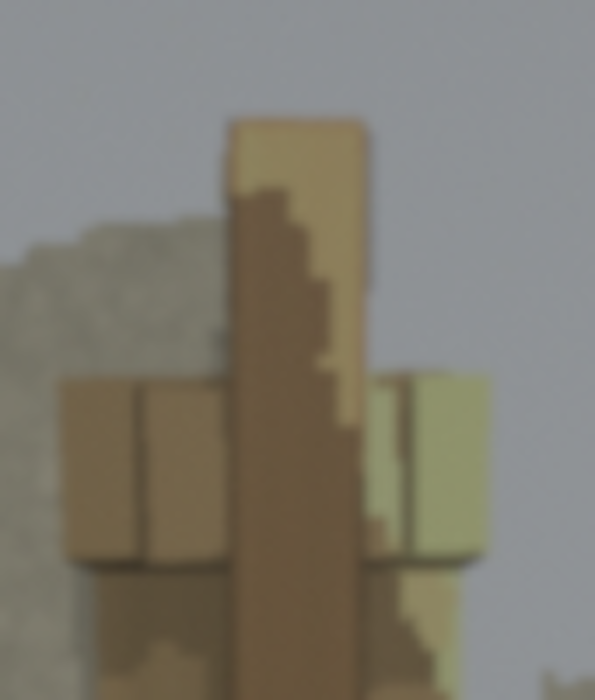

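View pics/c6.png

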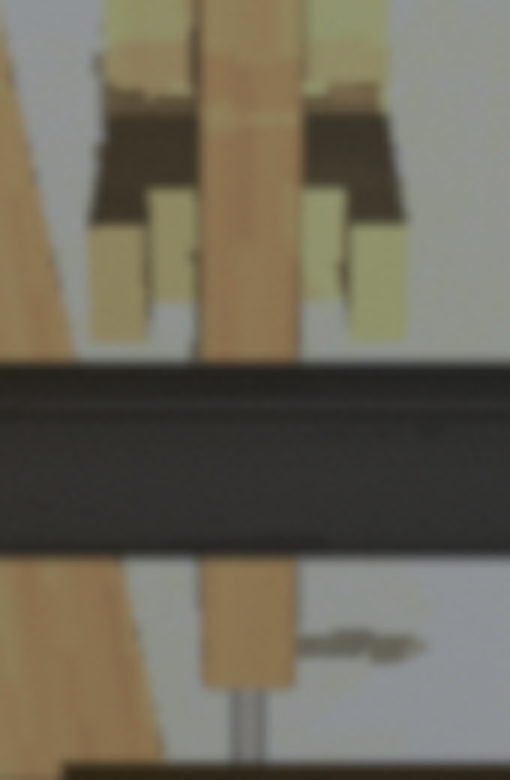

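Run:
```python
from h import *
im,d,c=load("w2")
a=atz(c,274.3,86.9,59);b=atz(c,276.5,277.1,59);print(a,b,(a+b)/2,np.linalg.norm(a-b),(a-b)[0]/(a-b)[1])
t=atz(c,277.9,37.1,61);e=atz(c,276.7,344.7,61);m=(t+e)/2;print(t,e,m,np.linalg.norm(t-e),(t-e)[0]/(t-e)[1])
# pixel edges mean
u=(234+365)/2/7+235; print(atz(c,u,20+400/7,61)); u=(200+301)/2/6+235;print(atz(c,u,230+150/6,61))
from cell import env
p,r,s=pose(env)
o,a,b=plan(p,r,[534.4,265,53],tool(-0.081),5);show(o)
```

```text
[540.562267   363.49447642  59.        ] [528.76132894 193.76882996  59.        ] [534.66179797 278.63165319  59.        ] 170.1354084446681 0.0695294924765
[546.39492342 400.03298961  61.        ] [523.17362741 121.58551218  61.        ] [534.78427542 260.8092509   61.        ] 279.4140767252999 0.0833956056249379
[543.97147185 370.56657966  61.        ]
[530.84879837 216.94157666  61.        ]
t [ 0.04  3.14 -0.13] r [ 0.     0.001 -0.   ]
t [ 0.05  3.13 -0.13] r [ 0.  0. -0.]
t [ 0.04  3.14 -0.13] r [ 0.     0.001 -0.   ]
t [ 0.04  3.13 -0.13] r [ 0.     0.001 -0.001]
t [ 0.04  3.14 -0.13] r [0.    0.001 0.   ]
```

Emit:
{"op": "move_arm", "data": {"rows": [{"tx":0.1,"ty":3.14,"tz":-0.06,"rx":0,"ry":0.003,"rz":0,"grip":100},{"tx":0.05,"ty":3.14,"tz":-0.06,"rx":0,"ry":0,"rz":0,"grip":100},{"tx":0.04,"ty":3.14,"tz":-0.06,"rx":0,"ry":0,"rz":0,"grip":100},{"tx":0,"ty":3.14,"tz":-0.06,"rx":0,"ry":0,"rz":0,"grip":100},{"tx":0,"ty":3.14,"tz":-0.06,"rx":0,"ry":0,"rz":0,"grip":100},{"tx":0,"ty":0,"tz":0,"rx":0,"ry":0,"rz":0,"grip":100},{"tx":0,"ty":0,"tz":0,"rx":0,"ry":0,"rz":0,"grip":100}]}}

```text
t: 2.17
eef_pos: [533.4, 269.7, 52.7]
tcp_rot: [-1.572, 0.002, -0.078]
ft_force: [0.1, -0.4, 1.0]
opening: 1.001
```

Emit:
{"op": "move_arm", "data": {"rows": [{"tx":0,"ty":0,"tz":0,"rx":0,"ry":0,"rz":0,"grip":0},{"tx":0,"ty":0,"tz":0,"rx":0,"ry":0,"rz":0,"grip":0},{"tx":0,"ty":0,"tz":0,"rx":0,"ry":0,"rz":0,"grip":0},{"tx":0,"ty":0,"tz":0,"rx":0,"ry":0,"rz":0,"grip":0},{"tx":0,"ty":0,"tz":0,"rx":0,"ry":0,"rz":0,"grip":0},{"tx":0,"ty":0,"tz":0,"rx":0,"ry":0,"rz":0,"grip":0},{"tx":0,"ty":0,"tz":0,"rx":0,"ry":0,"rz":0,"grip":0},{"tx":0,"ty":0,"tz":0,"rx":0,"ry":0,"rz":0,"grip":0}]}}

```text
t: 2.83
eef_pos: [534.5, 268.9, 53.2]
tcp_rot: [-1.571, -0.0, -0.08]
ft_force: [-0.1, 0.1, 0.3]
opening: 0.496
```

Emit:
{"op": "move_arm", "data": {"rows": [{"tx":0,"ty":0,"tz":0,"rx":0,"ry":0,"rz":0,"grip":0},{"tx":0,"ty":0,"tz":0,"rx":0,"ry":0,"rz":0,"grip":0},{"tx":0,"ty":0,"tz":0,"rx":0,"ry":0,"rz":0,"grip":0},{"tx":0,"ty":0,"tz":0,"rx":0,"ry":0,"rz":0,"grip":0},{"tx":0,"ty":0,"tz":0,"rx":0,"ry":0,"rz":0,"grip":0},{"tx":0,"ty":0,"tz":0,"rx":0,"ry":0,"rz":0,"grip":0},{"tx":0,"ty":0,"tz":0,"rx":0,"ry":0,"rz":0,"grip":0},{"tx":0,"ty":0,"tz":0,"rx":0,"ry":0,"rz":0,"grip":0}]}}

```text
t: 3.5
eef_pos: [534.5, 269.0, 53.1]
tcp_rot: [-1.571, -0.0, -0.08]
ft_force: [-0.3, -0.3, -0.9]
opening: 0.168
```

Run:
```python
from h import *
from cell import env
p,r,s=pose(env)
o,a,b=plan(p,r,[534.5,269,293],tool(-0.08),7);show(o)
o,a,b=plan(a,b,[592,0,298],tool(0.0477),10);show(o)
```

```text
t [-0.   -3.43  0.  ] r [-0.  0.  0.]
t [-0.   -3.42  0.  ] r [-0.  0.  0.]
t [-0.   -3.43  0.  ] r [-0.  0.  0.]
t [-0.   -3.43  0.  ] r [-0.  0.  0.]
t [-0.   -3.42  0.  ] r [-0.  0.  0.]
t [-0.   -3.43  0.  ] r [-0.  0.  0.]
t [-0.   -3.43  0.  ] r [-0.  0.  0.]
t [ 0.79 -0.05 -2.64] r [-0.    -0.013  0.   ]
t [ 0.75 -0.05 -2.64] r [-0.    -0.013  0.   ]
t [ 0.72 -0.05 -2.65] r [-0.    -0.012  0.   ]
t [ 0.69 -0.05 -2.67] r [-0.    -0.013  0.   ]
t [ 0.65 -0.05 -2.67] r [-0.    -0.013  0.   ]
t [ 0.62 -0.05 -2.68] r [-0.    -0.013  0.   ]
t [ 0.58 -0.05 -2.69] r [-0.    -0.012  0.   ]
t [ 0.55 -0.05 -2.69] r [-0.    -0.013  0.   ]
t [ 0.52 -0.05 -2.7 ] r [-0.    -0.013  0.   ]
t [ 0.48 -0.05 -2.71] r [-0.    -0.013  0.   ]
```

Emit:
{"op": "move_arm", "data": {"rows": [{"tx":0,"ty":-2,"tz":0,"rx":0,"ry":0,"rz":0,"grip":0},{"tx":0,"ty":-3.67,"tz":0,"rx":0,"ry":0,"rz":0,"grip":0},{"tx":0,"ty":-3.67,"tz":0,"rx":0,"ry":0,"rz":0,"grip":0},{"tx":0,"ty":-3.67,"tz":0,"rx":0,"ry":0,"rz":0,"grip":0},{"tx":0,"ty":-3.67,"tz":0,"rx":0,"ry":0,"rz":0,"grip":0},{"tx":0,"ty":-3.67,"tz":0,"rx":0,"ry":0,"rz":0,"grip":0},{"tx":0,"ty":-3.65,"tz":0,"rx":0,"ry":0,"rz":0,"grip":0}]}}

```text
t: 4.08
eef_pos: [534.0, 268.8, 295.1]
tcp_rot: [-1.571, -0.0, -0.08]
ft_force: [-0.2, 0.2, -1.4]
opening: 0.166
```

Emit:
{"op": "move_arm", "data": {"rows": [{"tx":0.79,"ty":-0.05,"tz":-2.64,"rx":0,"ry":-0.013,"rz":0,"grip":0},{"tx":0.75,"ty":-0.05,"tz":-2.64,"rx":0,"ry":-0.013,"rz":0,"grip":0},{"tx":0.72,"ty":-0.05,"tz":-2.65,"rx":0,"ry":-0.012,"rz":0,"grip":0},{"tx":0.69,"ty":-0.05,"tz":-2.67,"rx":0,"ry":-0.013,"rz":0,"grip":0},{"tx":0.65,"ty":-0.05,"tz":-2.67,"rx":0,"ry":-0.013,"rz":0,"grip":0},{"tx":0.62,"ty":-0.05,"tz":-2.68,"rx":0,"ry":-0.013,"rz":0,"grip":0},{"tx":0.58,"ty":-0.05,"tz":-2.69,"rx":0,"ry":-0.012,"rz":0,"grip":0},{"tx":0.55,"ty":-0.05,"tz":-2.69,"rx":0,"ry":-0.013,"rz":0,"grip":0},{"tx":0.52,"ty":-0.05,"tz":-2.7,"rx":0,"ry":-0.013,"rz":0,"grip":0},{"tx":0.48,"ty":-0.05,"tz":-2.71,"rx":0,"ry":-0.013,"rz":0,"grip":0}]}}

```text
t: 4.92
eef_pos: [592.0, -1.3, 298.1]
tcp_rot: [-1.571, 0.0, 0.049]
ft_force: [-0.1, -0.0, -0.7]
opening: 0.164
```

Emit:
{"op": "move_arm", "data": {"rows": [{"tx":0,"ty":0,"tz":0,"rx":0,"ry":0,"rz":0,"grip":0},{"tx":0,"ty":0,"tz":0,"rx":0,"ry":0,"rz":0,"grip":0},{"tx":0,"ty":0,"tz":0,"rx":0,"ry":0,"rz":0,"grip":0}]}}

```text
t: 5.17
eef_pos: [591.8, 0.3, 297.9]
tcp_rot: [-1.57, 0.0, 0.047]
ft_force: [-0.6, -0.6, -1.0]
opening: 0.169
```

Run:
```python
from h import *
from cell import env
p,r,s=pose(env);print(p,s["tcp_rot"],s["joints"],s["t"])
snap(env,"scene","s3");snap(env,"top","t3")
crop("s3",120,80,320,230,4,"c7");crop("t3",260,120,420,240,5,"c8")
```

```text
[5.91759491e+02 3.41566037e-01 2.97933514e+02] [-1.57038161e+00  4.63774177e-04  4.74535865e-02] [-1.11161648e-01  3.86073688e-01  1.55663237e+00  3.60854791e-04
  1.19941008e+00 -1.58746184e-01] 5.1667
```

View pics/c7.png

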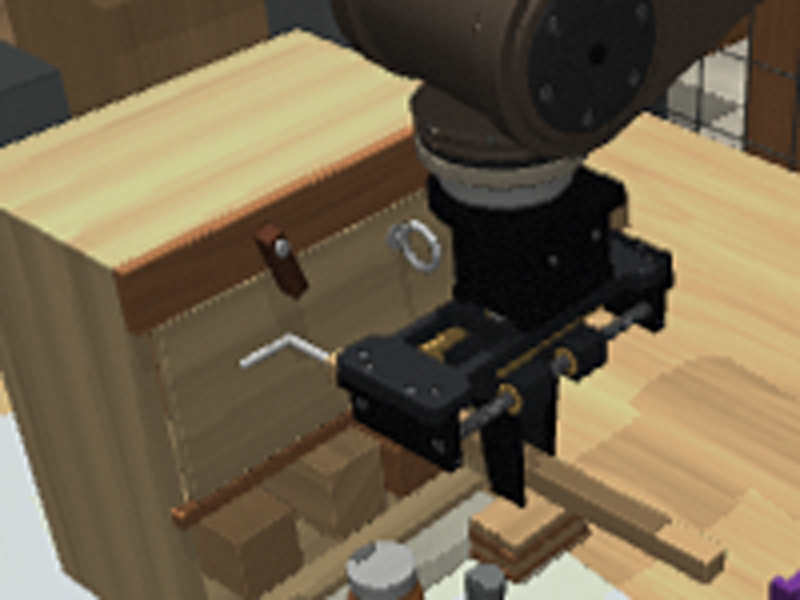

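View pics/c8.png

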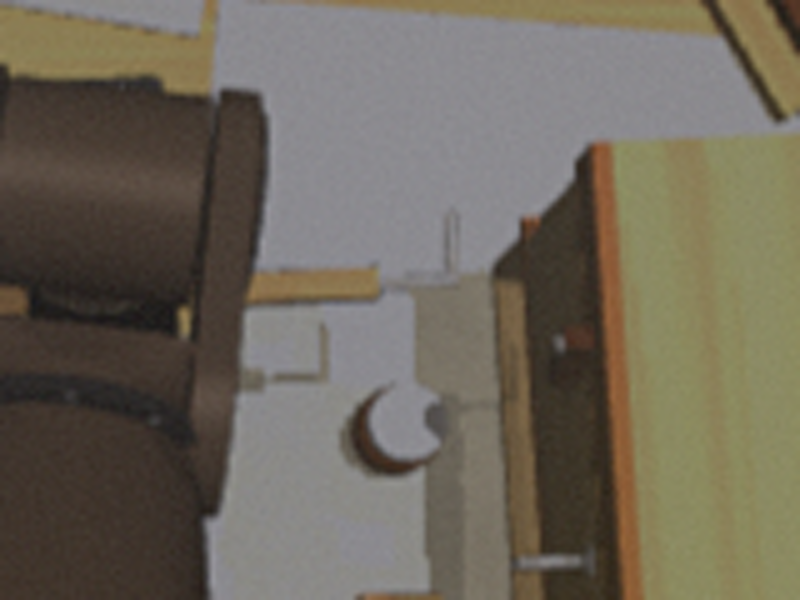

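```bash
cat > tri.py <<'E'
from h import *
def tri(cs,px):
    A=np.zeros((3,3));b=np.zeros(3)
    for c,(u,v) in zip(cs,px):
        r=ray(c,float(u),float(v));r/=np.linalg.norm(r);M=np.eye(3)-np.outer(r,r);A+=M;b+=M@c["eye"]
    x=np.linalg.solve(A,b)
    return x,[np.subtract(proj(c,x),p).round(1) for c,p in zip(cs,px)]
E
python3 - <<'E'
from tri import *
_,_,cs=load("s3");_,_,ct=load("t3")
S=lambda u,v:(120+u/4,80+v/4)
T=lambda u,v:(260+u/5,120+v/5)
for n,a,b in [("bend",S(290,340),T(450,278)),("tip",S(243,364),T(450,212)),("eye ring ctr",S(421,246),T(560,562)),("knob",S(283,247),T(560,343))]:
    print(n,*tri([cs,ct],[a,b]))
b=np.array([600.7,-187.5,298]);print(proj(cs,b),S(290,340),proj(ct,b),T(450,278))
for n,q in [("eye",(453.2,-236.7,278)),("piv",(564.2-1,-255.5+22,325))]: print(n,proj(cs,q),proj(ct,q))
print("eye px",S(421,246),T(540,562),"knob",S(283,247),T(560,343))
E
```

```text
bend [ 601.0500977  -185.44691752  296.20629479] [array([0.2, 0. ]), array([ 0.1, -0.1])]
tip [ 636.12532765 -185.59740899  296.57645433] [array([0., 0.]), array([ 0., -0.])]
eye ring ctr [ 450.21759413 -242.90886317  273.84503615] [array([-1. , -0.1]), array([-0.7,  0.7])]
knob [ 562.03039113 -236.63983296  323.08864003] [array([-0.1, -0. ]), array([-0.,  0.])]
(np.float64(192.15979253458664), np.float64(164.02074499587368)) (192.5, 165.0) (np.float64(351.00422684095406), np.float64(175.48864744278416)) (350.0, 175.6)
eye (np.float64(224.8568391499283), np.float64(141.21969347256388)) (np.float64(369.2116654910161), np.float64(231.89134928688176))
piv (np.float64(191.00689563301046), np.float64(141.68158311865375)) (np.float64(370.8839302086308), np.float64(188.07517139407904))
eye px (225.25, 141.5) (368.0, 232.4) knob (190.75, 141.75) (372.0, 188.6)
```

Emit:
{"op": "move_arm", "data": {"rows": [{"tx":0,"ty":0.25,"tz":-2.0,"rx":0,"ry":0,"rz":0,"grip":0},{"tx":0,"ty":0.25,"tz":-2.0,"rx":0,"ry":0,"rz":0,"grip":0},{"tx":0,"ty":0,"tz":-1.2,"rx":0,"ry":0,"rz":0,"grip":0},{"tx":0,"ty":0,"tz":-0.4,"rx":0,"ry":0,"rz":0,"grip":0},{"tx":0,"ty":0,"tz":0,"rx":0,"ry":0,"rz":0,"grip":0},{"tx":0,"ty":0,"tz":0,"rx":0,"ry":0,"rz":0,"grip":0}]}}

```text
t: 5.77
eef_pos: [594.7, -55.3, 293.3]
tcp_rot: [-1.571, -0.0, 0.048]
ft_force: [-0.6, -0.3, 0.0]
opening: 0.163
```

Run:
```python
from h import *
from cell import env
p,r,s=pose(env);print(p,s["tcp_rot"],s["ft_force"],s["t"])
snap(env,"scene","s4")
crop("s4",130,90,250,180,6,"c9")
```

```text
[594.65870095 -55.31343106 293.25714271] [-1.57050035e+00 -1.37892311e-04  4.79814957e-02] [-0.56666172 -0.29636789  0.01112929] 5.7667
```

View pics/c9.png

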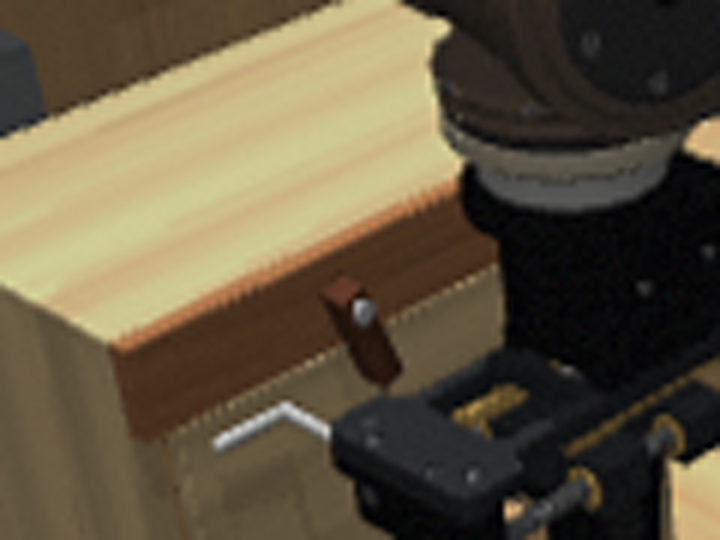

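Emit:
{"op": "move_arm", "data": {"rows": [{"tx":-1.5,"ty":0,"tz":0,"rx":0,"ry":0,"rz":0,"grip":0},{"tx":-1.5,"ty":0,"tz":0,"rx":0,"ry":0,"rz":0,"grip":0},{"tx":-0.8,"ty":-0.05,"tz":0,"rx":0,"ry":0,"rz":0,"grip":0},{"tx":-0.8,"ty":-0.1,"tz":0,"rx":0,"ry":0,"rz":0,"grip":0},{"tx":-0.7,"ty":-0.3,"tz":0,"rx":0,"ry":0,"rz":0,"grip":0},{"tx":-0.7,"ty":-0.35,"tz":0,"rx":0,"ry":0,"rz":0,"grip":0},{"tx":-0.5,"ty":-0.6,"tz":0,"rx":0,"ry":0,"rz":0,"grip":0},{"tx":-0.4,"ty":-0.65,"tz":0,"rx":0,"ry":0,"rz":0,"grip":0},{"tx":0,"ty":0,"tz":0,"rx":0,"ry":0,"rz":0,"grip":0},{"tx":0,"ty":0,"tz":0,"rx":0,"ry":0,"rz":0,"grip":0}]}}

```text
t: 6.65
eef_pos: [525.8, -59.4, 314.2]
tcp_rot: [-1.571, -0.001, 0.048]
ft_force: [-0.4, -0.3, -0.7]
opening: 0.167
```

Run:
```python
from h import *
from cell import env
p,r,s=pose(env);print(p,s["tcp_rot"],s["ft_force"],s["t"])
snap(env,"scene","s5");snap(env,"top","t5")
crop("s5",130,90,250,180,6,"c10");crop("t5",330,150,430,225,7,"c11")
```

```text
[525.81388193 -59.36054774 314.22459568] [-1.57107022e+00 -9.48148991e-04  4.76213498e-02] [-0.42370864 -0.28944937 -0.71852814] 6.65
```

View pics/c10.png

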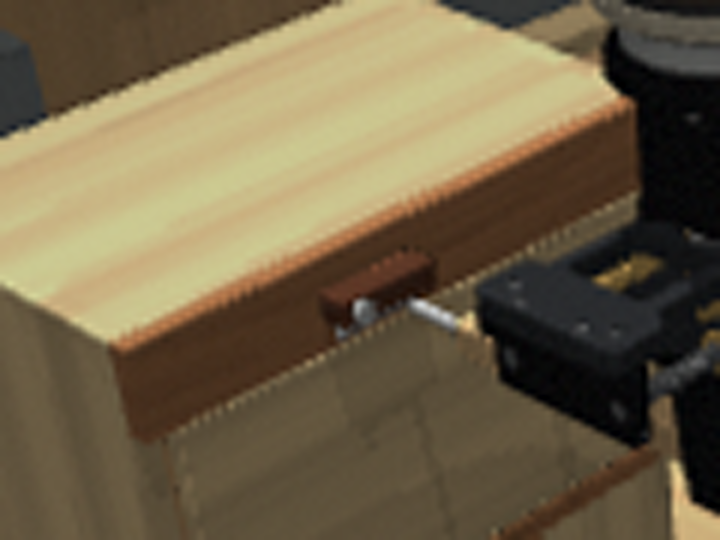

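View pics/c11.png

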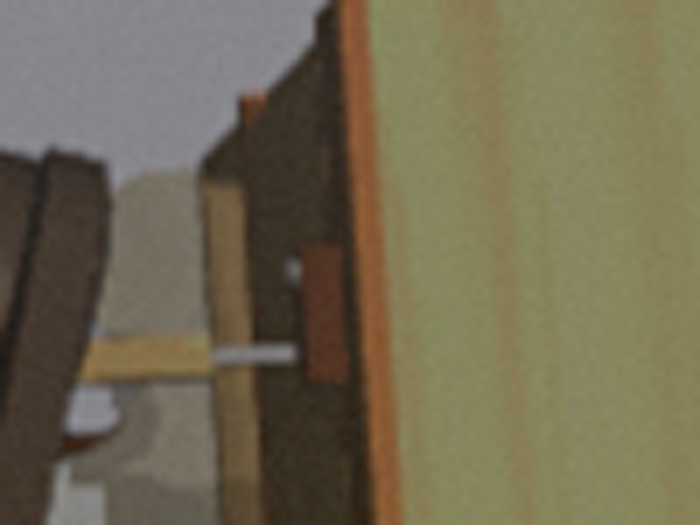

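Run:
```python
from h import *
from cell import env
p,r,s=pose(env)
D=[(.491406,1.559341,(183.283,597.343,233.195)),(.478083,1.653879,(533.725,270.751,209.628)),(.386074,1.556632,(591.76,.342,297.934)),(s["joints"][1],s["joints"][2],p)]
A=[];b=[]
for q2,q3,P in D:
    rp=np.sqrt(P[0]**2+P[1]**2-66**2)
    A+=[[1,0,np.sin(q2),np.sin(q2+q3)],[0,1,np.cos(q2),np.cos(q2+q3)]];b+=[rp,P[2]]
x,res,_,_=np.linalg.lstsq(np.array(A),b,rcond=None);print(x,res,np.array(A)@x-b,s["joints"])
from scipy.optimize import fsolve
for P in [(394,-51,278),(391,5,278),(427,-50,278),(420,30,129),(425,35,200),(427,30,270)]:
    rp=np.sqrt(P[0]**2+P[1]**2-66**2)
    f=lambda q:[x[0]+x[2]*np.sin(q[0])+x[3]*np.sin(q[0]+q[1])-rp,x[1]+x[2]*np.cos(q[0])+x[3]*np.cos(q[0]+q[1])-P[2]]
    q=fsolve(f,[.2,1.9]);print(P,q,"q5",np.pi-q.sum(),f(q))
```

```text
[ -5.60717025 -67.44918415 556.22532369 409.75012364] [17.22669619] [-1.0212488   0.56701006  2.38739438 -1.27480602 -2.488579    0.99968995
  1.12243342 -0.291894  ] [-2.37213116e-01  2.77218711e-01  1.67962606e+00 -5.81590052e-05
  1.18479725e+00 -2.84975411e-01]
(394, -51, 278) [0.08082822 2.02511772] q5 1.0356467188014808 [np.float64(-1.0135181582882069e-10), np.float64(-1.435694230167428e-09)]
(391, 5, 278) [0.06987982 2.03736733] q5 1.034345508207339 [np.float64(-1.9537083062459715e-10), np.float64(-3.5520315577741712e-09)]
(427, -50, 278) [0.13701422 1.95932153] q5 1.0452569034147472 [np.float64(-3.932825620722724e-09), np.float64(-2.056663106486667e-08)]
(420, 30, 129) [0.32743176 2.18058774] q5 0.6335731606415642 [np.float64(7.432277016050648e-10), np.float64(-5.715037332265638e-10)]
(425, 35, 200) [0.22321036 2.08325741] q5 0.8351248795895452 [np.float64(-1.0345502232667059e-11), np.float64(7.275957614183426e-12)]
(427, 30, 270) [0.14182117 1.97617385] q5 1.0235976295511686 [np.float64(5.684341886080802e-14), np.float64(-1.7053025658242404e-12)]
```

Emit:
{"op": "move_arm", "data": {"rows": [{"tx":0,"ty":0.6,"tz":0.5,"rx":0,"ry":0,"rz":0,"grip":0},{"tx":0,"ty":0.3,"tz":2.5,"rx":0,"ry":0,"rz":0,"grip":0},{"tx":0,"ty":0.3,"tz":3.0,"rx":0,"ry":0,"rz":0,"grip":0},{"tx":-2.5,"ty":0.8,"tz":1.0,"rx":0,"ry":0,"rz":0,"grip":0},{"tx":-2.5,"ty":0.8,"tz":0,"rx":0,"ry":0,"rz":0,"grip":0},{"tx":-2.5,"ty":0.8,"tz":0,"rx":0,"ry":0,"rz":0,"grip":0},{"tx":-2.5,"ty":0,"tz":0,"rx":0,"ry":0,"rz":0,"grip":0},{"tx":-2.7,"ty":0,"tz":0,"rx":0,"ry":0,"rz":0,"grip":0},{"tx":0,"ty":0,"tz":0,"rx":0,"ry":0,"rz":0,"grip":0},{"tx":0,"ty":0,"tz":0,"rx":0,"ry":0,"rz":0,"grip":0}]}}

```text
t: 7.58
eef_pos: [395.0, 4.8, 277.6]
tcp_rot: [-1.571, -0.0, 0.048]
ft_force: [0.3, 0.1, -0.8]
opening: 0.16
```

Run:
```python
from h import *
from cell import env
p,r,s=pose(env);print(p,s["tcp_rot"],s["ft_force"],s["t"])
snap(env,"scene","s6");snap(env,"top","t6")
crop("s6",130,90,290,210,5,"c12");crop("t6",320,150,430,260,6,"c13")
```

```text
[394.95553123   4.79990391 277.57513504] [-1.57079869e+00 -4.01080750e-04  4.77920087e-02] [ 0.29536288  0.14713283 -0.7841169 ] 7.5833
```

View pics/c12.png

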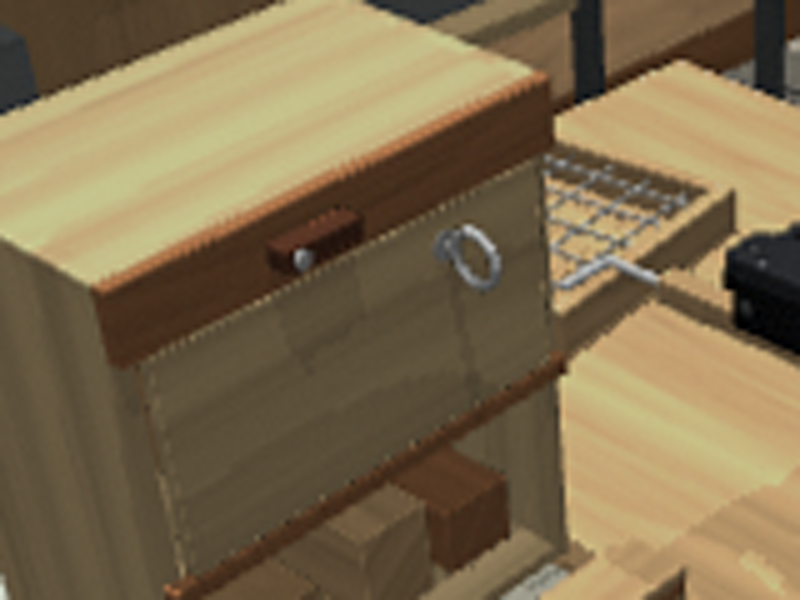

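View pics/c13.png

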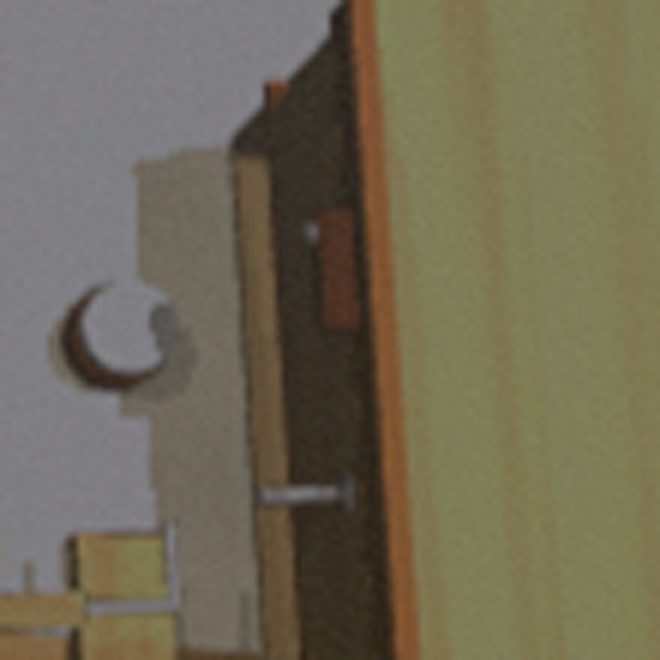

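Run:
```python
from tri import *
crop("s6",210,125,270,165,13,"c14");crop("t6",335,220,400,265,12,"c15")
_,_,cs=load("s6");_,_,ct=load("t6")
S=lambda u,v:(130+u/5,90+v/5)
T=lambda u,v:(320+u/6,150+v/6)
for n,a,b in [("bend",S(607,262),T(176,605)),("tip",S(563,287),T(170,528)),("eye",S(476,257),T(299,495))]:
    print(n,*tri([cs,ct],[a,b]))
p=np.array([394.96,4.8,277.6]);b=p+188*np.array([.0478,-.9989,0]);print(b,proj(cs,b),S(607,262),proj(ct,b),T(176,605))
e=(453.2,-236.7,278);print(proj(cs,e),S(476,257),proj(ct,e),T(299,495))
```

```text
bend [ 403.30717375 -184.3855644   273.60622511] [array([0.1, 0. ]), array([ 0.1, -0.1])]
tip [ 437.57859672 -182.6621239   273.62933115] [array([0.3, 0. ]), array([ 0.2, -0.2])]
eye [ 451.34548638 -238.33654492  276.07954666] [array([-0.2, -0. ]), array([-0.1,  0.1])]
[ 403.9464 -182.9932  277.6   ] (np.float64(251.62959293382895), np.float64(141.3947763429328)) (251.4, 142.4) (np.float64(349.10893470327363), np.float64(250.51505923881382)) (349.3333333333333, 250.83333333333331)
(np.float64(224.8568391499283), np.float64(141.21969347256388)) (225.2, 141.4) (np.float64(369.2116654910161), np.float64(231.89134928688176)) (369.8333333333333, 232.5)
```

View pics/c14.png

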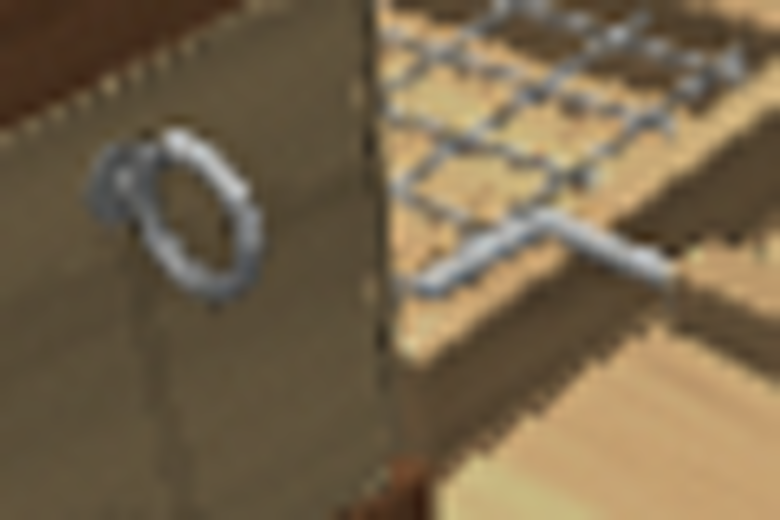

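View pics/c15.png

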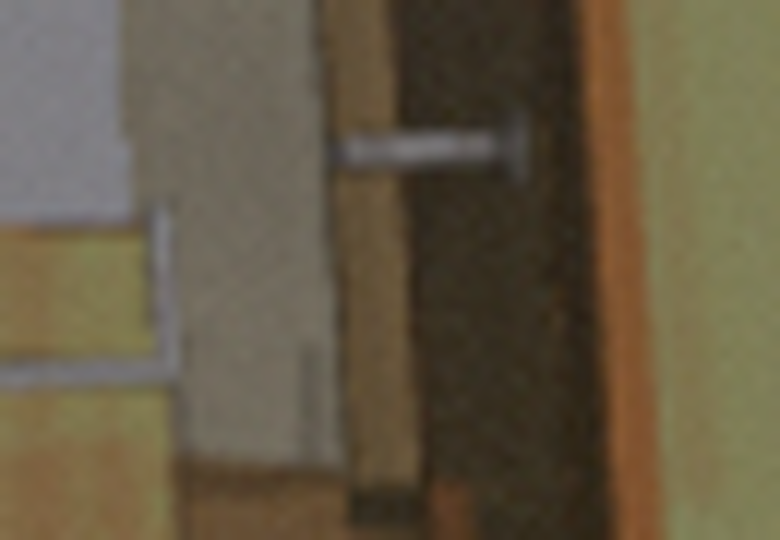

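Emit:
{"op": "move_arm", "data": {"rows": [{"tx":-0.3,"ty":-0.2,"tz":-1.5,"rx":0,"ry":0,"rz":0,"grip":0},{"tx":0,"ty":0,"tz":-1.5,"rx":0,"ry":0,"rz":0,"grip":0},{"tx":0,"ty":0,"tz":-1.5,"rx":0,"ry":0,"rz":0,"grip":0},{"tx":0,"ty":0,"tz":-1.1,"rx":0,"ry":0,"rz":0,"grip":0},{"tx":0,"ty":0,"tz":0,"rx":0,"ry":0,"rz":0,"grip":0},{"tx":0,"ty":0,"tz":0,"rx":0,"ry":0,"rz":0,"grip":0}]}}

```text
t: 8.18
eef_pos: [395.8, -51.7, 279.3]
tcp_rot: [-1.57, 0.0, 0.047]
ft_force: [-0.1, 0.3, -0.8]
opening: 0.165
```

Run:
```python
from h import *
from cell import env
p,r,s=pose(env);print(p,s["tcp_rot"],s["ft_force"],s["t"])
snap(env,"scene","s7");snap(env,"top","t7")
crop("s7",210,125,270,165,13,"c16");crop("t7",335,215,400,260,12,"c17")
```

```text
[395.82817491 -51.71389378 279.27470555] [-1.57041708e+00  4.59414894e-04  4.67601842e-02] [-0.07132455  0.30893768 -0.83642236] 8.1833
```

View pics/c16.png

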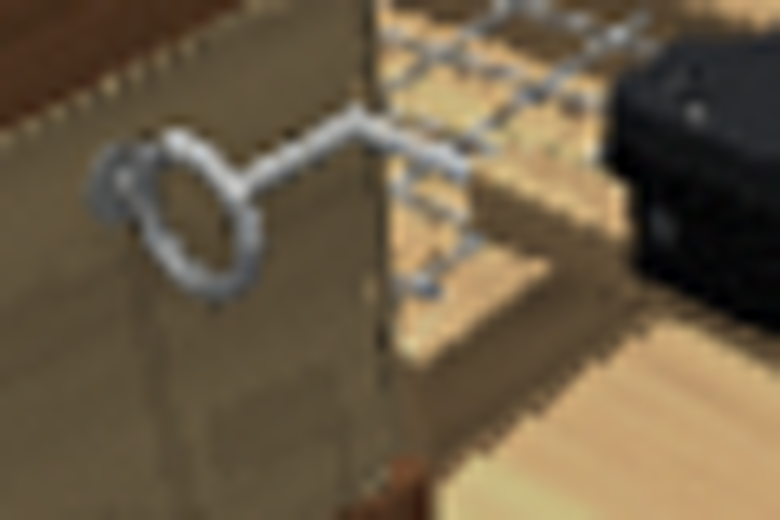

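View pics/c17.png

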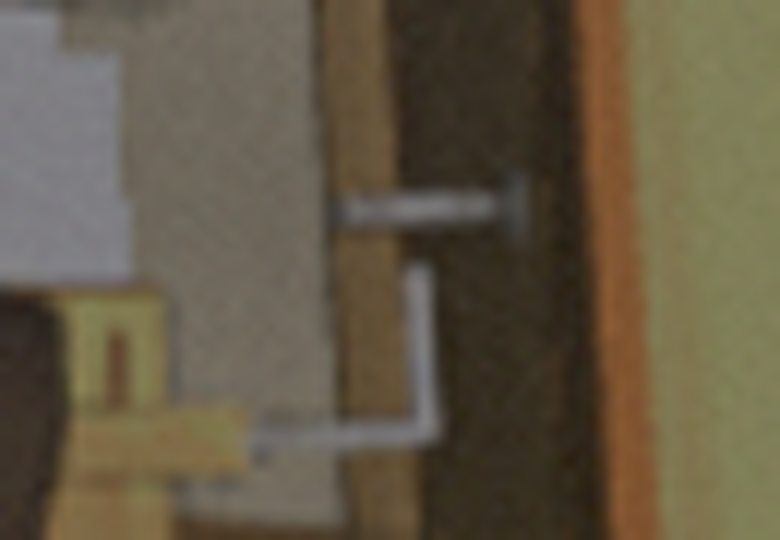

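Emit:
{"op": "move_arm", "data": {"rows": [{"tx":1.0,"ty":0,"tz":0,"rx":0,"ry":0,"rz":0,"grip":0},{"tx":1.0,"ty":0,"tz":0,"rx":0,"ry":0,"rz":0,"grip":0},{"tx":1.0,"ty":0,"tz":0,"rx":0,"ry":0,"rz":0,"grip":0},{"tx":0.5,"ty":0,"tz":0,"rx":0,"ry":0,"rz":0,"grip":0},{"tx":0,"ty":0,"tz":0,"rx":0,"ry":0,"rz":0,"grip":0},{"tx":0,"ty":0,"tz":0,"rx":0,"ry":0,"rz":0,"grip":0},{"tx":0,"ty":0,"tz":0,"rx":0,"ry":0,"rz":0,"grip":0}]}}

```text
t: 8.87
eef_pos: [430.0, -49.7, 279.5]
tcp_rot: [-1.571, 0.0, 0.048]
ft_force: [0.3, 0.5, -0.2]
opening: 0.167
```

Run:
```python
from h import *
from cell import env
p,r,s=pose(env);print(p,s["tcp_rot"],s["ft_force"],s["t"])
snap(env,"scene","s8");snap(env,"top","t8")
a=cv2.imread("pics/s8.png")[125:165,210:270];b=cv2.imread("pics/t8.png")[215:255,335:395]
cv2.imwrite("pics/c18.png",cv2.resize(np.vstack([a,b]),None,fx=7,fy=7,interpolation=cv2.INTER_CUBIC))
th=np.linspace(0,1.57,27);
def pin(t,l): 
    o=34*np.cos(t)+115*np.sin(t);z=115*np.cos(t)-34*np.sin(t)
    return np.array([o-34+l*z/120,z-115-l*o/120])
P=[np.zeros(2)]+[pin(t,10*min(1,t/.18)) for t in th[1:]]
D=np.diff(P,axis=0)/10
for i,x in enumerate(D): print(i,"tz %.2f ty %.2f"%(x[0],-x[1]))
print(P[-1])
```

```text
[430.00371623 -49.7001127  279.46847093] [-1.57058331e+00  4.47330622e-04  4.81735727e-02] [ 0.28932177  0.4742177  -0.24536427] 8.8667
0 tz 1.00 ty 0.34
1 tz 0.97 ty 0.42
2 tz 0.93 ty 0.49
3 tz 0.61 ty 0.40
4 tz 0.58 ty 0.44
5 tz 0.55 ty 0.47
6 tz 0.53 ty 0.50
7 tz 0.49 ty 0.53
8 tz 0.46 ty 0.56
9 tz 0.43 ty 0.59
10 tz 0.39 ty 0.61
11 tz 0.35 ty 0.64
12 tz 0.31 ty 0.66
13 tz 0.27 ty 0.67
14 tz 0.23 ty 0.69
15 tz 0.19 ty 0.70
16 tz 0.15 ty 0.71
17 tz 0.10 ty 0.72
18 tz 0.06 ty 0.72
19 tz 0.02 ty 0.73
20 tz -0.03 ty 0.73
21 tz -0.07 ty 0.72
22 tz -0.11 ty 0.72
23 tz -0.16 ty 0.71
24 tz -0.20 ty 0.70
25 tz -0.24 ty 0.69
[  78.20133767 -158.4939982 ]
```

View pics/c18.png

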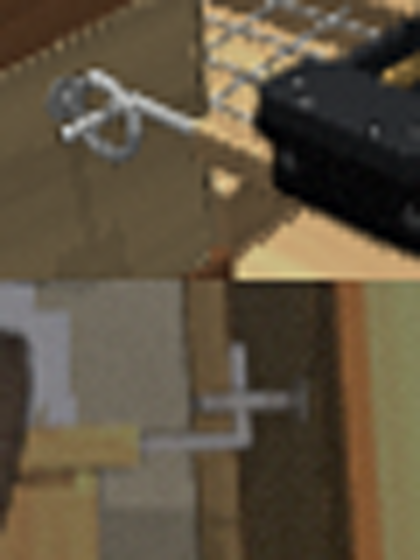

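Emit:
{"op": "move_arm", "data": {"rows": [{"tx":0,"ty":0.34,"tz":1.0,"rx":0,"ry":0,"rz":0,"grip":0},{"tx":0,"ty":0.42,"tz":0.97,"rx":0,"ry":0,"rz":0,"grip":0},{"tx":0,"ty":0.49,"tz":0.93,"rx":0,"ry":0,"rz":0,"grip":0},{"tx":0,"ty":0.4,"tz":0.61,"rx":0,"ry":0,"rz":0,"grip":0},{"tx":0,"ty":0.44,"tz":0.58,"rx":0,"ry":0,"rz":0,"grip":0},{"tx":0,"ty":0.47,"tz":0.55,"rx":0,"ry":0,"rz":0,"grip":0},{"tx":0,"ty":0.5,"tz":0.53,"rx":0,"ry":0,"rz":0,"grip":0},{"tx":0,"ty":0.53,"tz":0.49,"rx":0,"ry":0,"rz":0,"grip":0},{"tx":0,"ty":0,"tz":0,"rx":0,"ry":0,"rz":0,"grip":0}]}}

```text
t: 9.72
eef_pos: [427.1, 7.5, 242.7]
tcp_rot: [-1.57, 0.002, 0.049]
ft_force: [0.3, 0.3, -1.4]
opening: 0.166
```

Run:
```python
from h import *
from cell import env
p,r,s=pose(env);print(p,s["tcp_rot"],s["ft_force"],s["t"])
snap(env,"scene","s9")
crop("s9",130,90,290,210,5,"c19")
```

```text
[427.05279414   7.53864977 242.67388946] [-1.57017852e+00  1.53074486e-03  4.85311846e-02] [ 0.32870231  0.26353287 -1.41168202] 9.7167
```

View pics/c19.png

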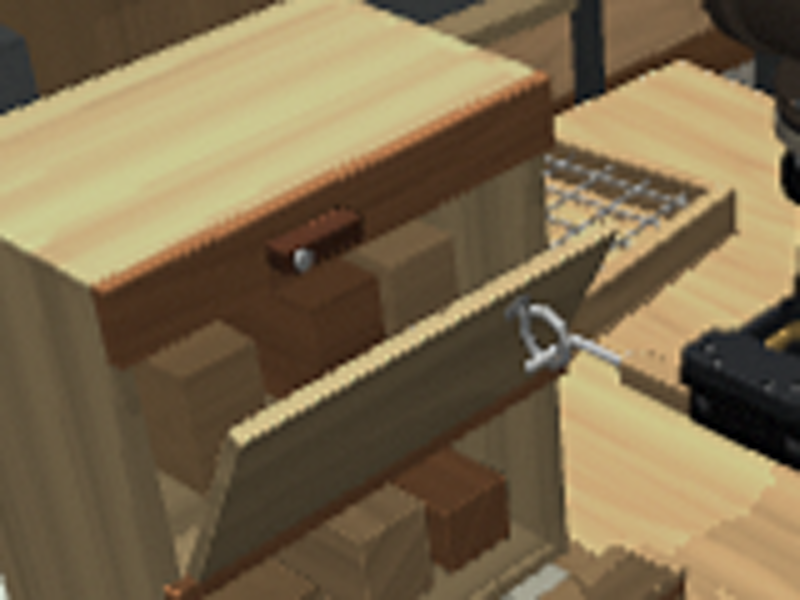

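Emit:
{"op": "move_arm", "data": {"rows": [{"tx":0,"ty":0.56,"tz":0.46,"rx":0,"ry":0,"rz":0,"grip":0},{"tx":0,"ty":0.59,"tz":0.43,"rx":0,"ry":0,"rz":0,"grip":0},{"tx":0,"ty":0.61,"tz":0.39,"rx":0,"ry":0,"rz":0,"grip":0},{"tx":0,"ty":0.64,"tz":0.35,"rx":0,"ry":0,"rz":0,"grip":0},{"tx":0,"ty":0.66,"tz":0.31,"rx":0,"ry":0,"rz":0,"grip":0},{"tx":0,"ty":0.67,"tz":0.27,"rx":0,"ry":0,"rz":0,"grip":0},{"tx":0,"ty":0.69,"tz":0.23,"rx":0,"ry":0,"rz":0,"grip":0},{"tx":0,"ty":0.7,"tz":0.19,"rx":0,"ry":0,"rz":0,"grip":0},{"tx":0,"ty":0.71,"tz":0.15,"rx":0,"ry":0,"rz":0,"grip":0}]}}

```text
t: 10.52
eef_pos: [426.1, 34.7, 184.6]
tcp_rot: [-1.571, 0.0, 0.048]
ft_force: [0.1, -1.1, 0.0]
opening: 0.167
```

Emit:
{"op": "move_arm", "data": {"rows": [{"tx":0,"ty":0.72,"tz":0.1,"rx":0,"ry":0,"rz":0,"grip":0},{"tx":0,"ty":0.72,"tz":0.06,"rx":0,"ry":0,"rz":0,"grip":0},{"tx":0,"ty":0.73,"tz":0.02,"rx":0,"ry":0,"rz":0,"grip":0},{"tx":0,"ty":0.73,"tz":-0.03,"rx":0,"ry":0,"rz":0,"grip":0},{"tx":0,"ty":0.72,"tz":-0.07,"rx":0,"ry":0,"rz":0,"grip":0},{"tx":0,"ty":0.72,"tz":-0.11,"rx":0,"ry":0,"rz":0,"grip":0},{"tx":0,"ty":0.71,"tz":-0.16,"rx":0,"ry":0,"rz":0,"grip":0},{"tx":0,"ty":0.7,"tz":-0.2,"rx":0,"ry":0,"rz":0,"grip":0},{"tx":0,"ty":0,"tz":0,"rx":0,"ry":0,"rz":0,"grip":0},{"tx":0,"ty":0,"tz":0,"rx":0,"ry":0,"rz":0,"grip":0}]}}

```text
t: 11.35
eef_pos: [426.2, 30.5, 127.6]
tcp_rot: [-1.571, 0.001, 0.048]
ft_force: [-0.1, -0.1, -1.9]
opening: 0.164
```

Run:
```python
from h import *
from cell import env
p,r,s=pose(env);print(p,s["tcp_rot"],s["ft_force"],s["t"])
snap(env,"scene","s10")
crop("s10",130,90,290,210,5,"c20")
```

```text
[426.21193545  30.47981956 127.55107728] [-1.57050171e+00  9.43735036e-04  4.75064620e-02] [-0.08527287 -0.1231593  -1.91599665] 11.35
```

View pics/c20.png

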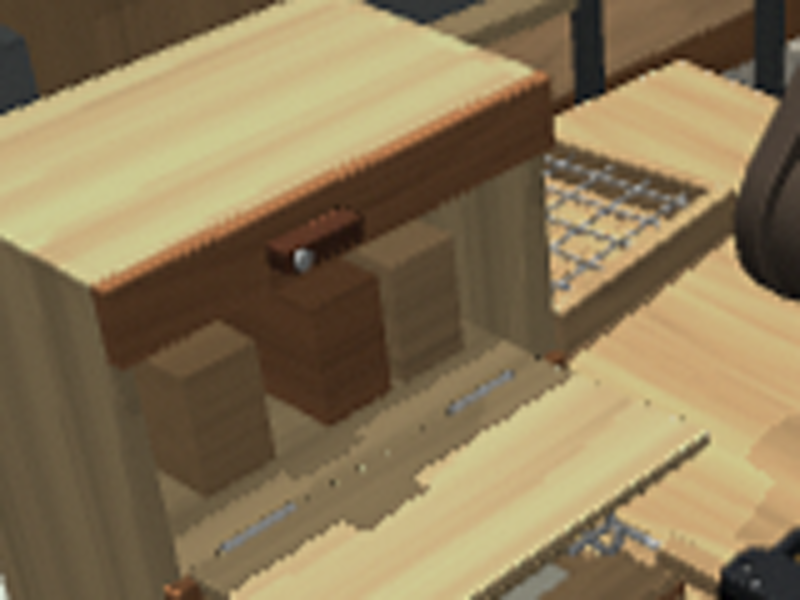

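Emit:
{"op": "move_arm", "data": {"rows": [{"tx":0,"ty":0.5,"tz":-0.16,"rx":0,"ry":0,"rz":0,"grip":0},{"tx":0,"ty":0.4,"tz":-0.13,"rx":0,"ry":0,"rz":0,"grip":0},{"tx":0,"ty":0,"tz":0,"rx":0,"ry":0,"rz":0,"grip":0},{"tx":0,"ty":0,"tz":0,"rx":0,"ry":0,"rz":0,"grip":0}]}}

```text
t: 11.73
eef_pos: [426.6, 27.6, 118.8]
tcp_rot: [-1.571, -0.0, 0.048]
ft_force: [1.0, 0.8, -0.2]
opening: 0.166
```

```bash
cat > flap.py <<'E'
from h import *
from cell import env
import sys
k=sys.argv[1]
p,r,s=pose(env);print(p,s["ft_force"],s["t"])
for cam in ["scene","top"]:
    snap(env,cam,cam[0]+k)
    im,d,c=load(cam[0]+k);P=cloud(c,d).reshape(-1,3);P=P[~np.isnan(P[:,0])]
    F=np.array([514.25,-257.85]);yh=np.array([.9989,.0477]);n=np.array([-.0477,.9989])
    a=(P[:,:2]-F)@yh;o=(P[:,:2]-F)@n
    m=(abs(a)<125)&(o>15)&(o<120)&(P[:,2]>130)&(P[:,2]<230);Q=np.c_[a[m],o[m],P[m,2]]
    A=np.c_[Q[:,0],Q[:,1],np.ones(len(Q))];w=np.ones(len(Q),bool)
    for _ in range(8):
        x=np.linalg.lstsq(A[w],Q[w,2],rcond=None)[0];res=Q[:,2]-A@x;w=abs(res)<5
    print(cam,"slope out",x[1],"angle",np.pi/2+np.arctan(-x[1])*-1 if 0 else np.pi/2-np.arctan(x[1]),w.sum(),len(w),"z at out60",x[1]*60+x[2])
E
python3 flap.py 11
```

```text
[426.55804994  27.59507235 118.84410351] [ 0.9789614   0.77527702 -0.20777657] 11.7333
scene slope out 0.0008789392340253777 angle 1.569917387787208 2105 2111 z at out60 163.5547420726962
top slope out -0.002253991964204616 angle 1.5730503149419925 2879 3057 z at out60 162.09882220013844
```

Emit:
{"op": "move_arm", "data": {"rows": [{"tx":0,"ty":-0.5,"tz":0.12,"rx":0,"ry":0,"rz":0,"grip":0},{"tx":0,"ty":-0.55,"tz":0.13,"rx":0,"ry":0,"rz":0,"grip":0},{"tx":0,"ty":0,"tz":0,"rx":0,"ry":0,"rz":0,"grip":0},{"tx":-0.9,"ty":0,"tz":0,"rx":0,"ry":0,"rz":0,"grip":0},{"tx":-1.0,"ty":0,"tz":0,"rx":0,"ry":0,"rz":0,"grip":0},{"tx":-1.0,"ty":0,"tz":0,"rx":0,"ry":0,"rz":0,"grip":0},{"tx":-0.9,"ty":0,"tz":0,"rx":0,"ry":0,"rz":0,"grip":0},{"tx":0,"ty":0,"tz":0,"rx":0,"ry":0,"rz":0,"grip":0},{"tx":0,"ty":0,"tz":0,"rx":0,"ry":0,"rz":0,"grip":0}]}}

```text
t: 12.58
eef_pos: [388.1, 28.3, 129.6]
tcp_rot: [-1.571, -0.0, 0.048]
ft_force: [0.7, 0.2, -0.6]
opening: 0.164
```

```bash
python3 flap.py 12; python3 -c "
from h import *
crop('s12',200,150,320,240,6,'c21')"
```

```text
[388.0641204   28.32220596 129.5672149 ] [ 0.74338947  0.21031309 -0.61197165] 12.5833
scene slope out 0.0009180700658557583 angle 1.5698782569869734 2107 2119 z at out60 163.54027524273653
top slope out 0.0010778016241150823 angle 1.5697185255881263 2848 3047 z at out60 161.99691191469793
```

View pics/c21.png

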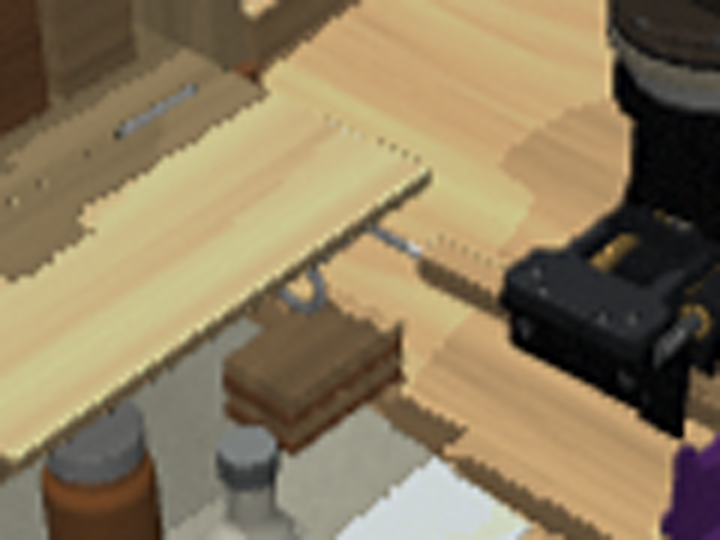

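Run:
```python
from h import *
from cell import env
p,r,s=pose(env)
o,a,b=plan(p,r,p+r.apply([0,0,80]),r,3);show(o);print()
o,a,b=plan(a,b,[430,140,250],b,4);show(o);print()
o,a,b=plan(a,b,[534.5,269,190],tool(-0.08),6);show(o);print(a)
```

```text
t [-0.    0.    2.67] r [0. 0. 0.]
t [ 0.   -0.    2.66] r [0. 0. 0.]
t [-0.   -0.    2.67] r [0. 0. 0.]

t [ 1.16 -3.01  0.74] r [0. 0. 0.]
t [ 1.17 -3.01  0.74] r [0. 0. 0.]
t [ 1.16 -3.01  0.74] r [0. 0. 0.]
t [ 1.16 -3.01  0.74] r [0. 0. 0.]

t [1.84 1.   2.06] r [-0.     0.021  0.   ]
t [1.8  1.   2.11] r [-0.     0.022  0.   ]
t [1.75 1.   2.14] r [-0.     0.021  0.   ]
t [1.71 1.   2.18] r [-0.     0.021  0.   ]
t [1.66 1.   2.21] r [-0.     0.022  0.001]
t [1.61 1.   2.25] r [-0.     0.021 -0.   ]
[534.46561616 269.02301086 190.01405716]
```

Emit:
{"op": "move_arm", "data": {"rows": [{"tx":0,"ty":0,"tz":2.67,"rx":0,"ry":0,"rz":0,"grip":0},{"tx":0,"ty":0,"tz":2.67,"rx":0,"ry":0,"rz":0,"grip":0},{"tx":0,"ty":0,"tz":2.67,"rx":0,"ry":0,"rz":0,"grip":0},{"tx":1.16,"ty":-3,"tz":0.74,"rx":0,"ry":0,"rz":0,"grip":0},{"tx":1.16,"ty":-3,"tz":0.74,"rx":0,"ry":0,"rz":0,"grip":0},{"tx":1.16,"ty":-3,"tz":0.74,"rx":0,"ry":0,"rz":0,"grip":0},{"tx":1.16,"ty":-3,"tz":0.74,"rx":0,"ry":0,"rz":0,"grip":0}]}}

```text
t: 13.27
eef_pos: [430.0, 140.9, 251.1]
tcp_rot: [-1.571, -0.0, 0.049]
ft_force: [1.3, -0.3, -1.1]
opening: 0.164
```

Emit:
{"op": "move_arm", "data": {"rows": [{"tx":1.84,"ty":1.0,"tz":2.06,"rx":0,"ry":0.021,"rz":0,"grip":0},{"tx":1.8,"ty":1.0,"tz":2.11,"rx":0,"ry":0.022,"rz":0,"grip":0},{"tx":1.75,"ty":1.0,"tz":2.14,"rx":0,"ry":0.021,"rz":0,"grip":0},{"tx":1.71,"ty":1.0,"tz":2.18,"rx":0,"ry":0.021,"rz":0,"grip":0},{"tx":1.66,"ty":1.0,"tz":2.21,"rx":0,"ry":0.022,"rz":0,"grip":0},{"tx":1.61,"ty":1.0,"tz":2.25,"rx":0,"ry":0.021,"rz":0,"grip":0},{"tx":0,"ty":0,"tz":0,"rx":0,"ry":0,"rz":0,"grip":0},{"tx":0,"ty":0,"tz":0,"rx":0,"ry":0,"rz":0,"grip":0},{"tx":0,"ty":0,"tz":0,"rx":0,"ry":0,"rz":0,"grip":0}]}}

```text
t: 14.02
eef_pos: [533.7, 269.0, 189.1]
tcp_rot: [-1.571, 0.001, -0.079]
ft_force: [-0.3, -0.6, -0.4]
opening: 0.167
```

Run:
```python
from h import *
from cell import env
p,r,s=pose(env);print(p,s["tcp_rot"],s["t"])
snap(env,"wrist","w13");snap(env,"scene","s13")
o,a,b=plan(p,r,[534.5,269,54],tool(-0.08),5);show(o)
```

```text
[533.67880287 269.01823339 189.11158292] [-1.57120967e+00  8.25884101e-04 -7.94516148e-02] 14.0167
t [0.02 2.7  0.  ] r [ 0.  0. -0.]
t [0.02 2.7  0.  ] r [ 0.  0. -0.]
t [0.02 2.71 0.01] r [ 0.  0. -0.]
t [ 0.01  2.7  -0.  ] r [ 0.     0.    -0.001]
t [0.02 2.7  0.  ] r [0.    0.001 0.   ]
```

View pics/w13.png

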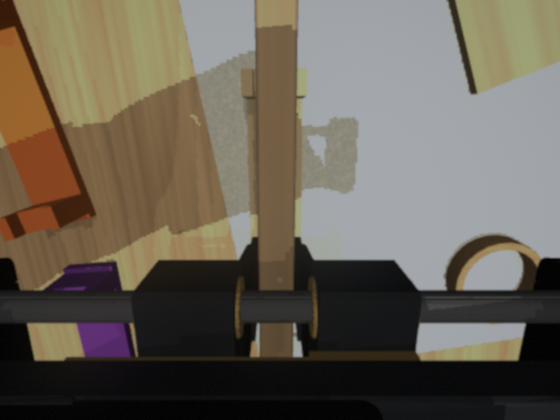

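View pics/s13.png

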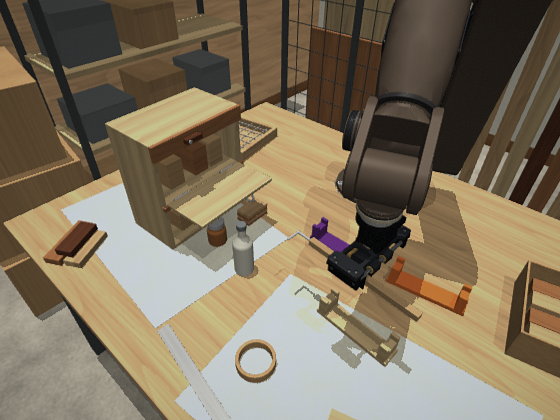

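Emit:
{"op": "move_arm", "data": {"rows": [{"tx":0.04,"ty":3.0,"tz":0,"rx":0,"ry":0.001,"rz":0,"grip":0},{"tx":0.04,"ty":3.0,"tz":0,"rx":0,"ry":0,"rz":0,"grip":0},{"tx":0,"ty":3.0,"tz":0,"rx":0,"ry":0,"rz":0,"grip":0},{"tx":0,"ty":2.5,"tz":0,"rx":0,"ry":0,"rz":0,"grip":0},{"tx":0,"ty":1.2,"tz":0,"rx":0,"ry":0,"rz":0,"grip":0},{"tx":0,"ty":0.5,"tz":0,"rx":0,"ry":0,"rz":0,"grip":0},{"tx":0,"ty":0.35,"tz":0,"rx":0,"ry":0,"rz":0,"grip":0},{"tx":0,"ty":0,"tz":0,"rx":0,"ry":0,"rz":0,"grip":0},{"tx":0,"ty":0,"tz":0,"rx":0,"ry":0,"rz":0,"grip":0}]}}

```text
t: 14.87
eef_pos: [535.3, 269.3, 55.3]
tcp_rot: [-1.57, -0.002, -0.081]
ft_force: [0.2, 0.7, -1.4]
opening: 0.168
```

Run:
```python
from h import *
from cell import env
p,r,s=pose(env);print(p,s["tcp_rot"],s["ft_force"],s["t"])
snap(env,"scene","s14");crop("s14",270,240,430,360,5,"c22")
```

```text
[535.33728552 269.31514388  55.26816044] [-1.56988627 -0.00180528 -0.08102882] [ 0.22907642  0.7048156  -1.36496309] 14.8667
```

View pics/c22.png

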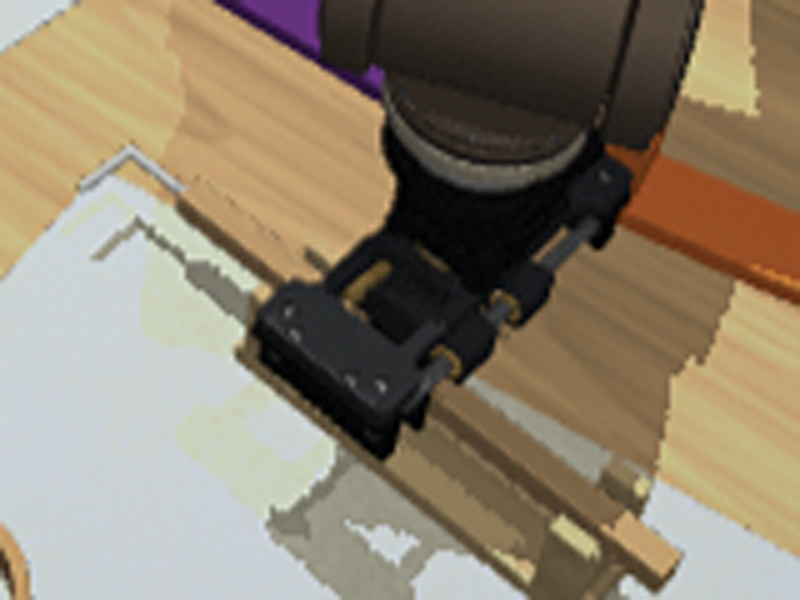

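Seated, with about 2 mm still to go. I'll lower it and open.

Emit:
{"op": "move_arm", "data": {"rows": [{"tx":-0.05,"ty":0.15,"tz":0,"rx":0,"ry":0,"rz":0,"grip":0},{"tx":0,"ty":0,"tz":0,"rx":0,"ry":0,"rz":0,"grip":0},{"tx":0,"ty":0,"tz":0,"rx":0,"ry":0,"rz":0,"grip":100},{"tx":0,"ty":0,"tz":0,"rx":0,"ry":0,"rz":0,"grip":100},{"tx":0,"ty":0,"tz":0,"rx":0,"ry":0,"rz":0,"grip":100},{"tx":0,"ty":0,"tz":0,"rx":0,"ry":0,"rz":0,"grip":100},{"tx":0,"ty":0,"tz":0,"rx":0,"ry":0,"rz":0,"grip":100},{"tx":0,"ty":0,"tz":0,"rx":0,"ry":0,"rz":0,"grip":100},{"tx":0,"ty":0,"tz":0,"rx":0,"ry":0,"rz":0,"grip":100},{"tx":0,"ty":0,"tz":0,"rx":0,"ry":0,"rz":0,"grip":100}]}}

```text
t: 15.75
eef_pos: [534.3, 269.2, 52.4]
tcp_rot: [-1.571, 0.0, -0.081]
ft_force: [-0.5, 0.2, 0.1]
opening: 0.668
```

Emit:
{"op": "move_arm", "data": {"rows": [{"tx":0,"ty":0,"tz":0,"rx":0,"ry":0,"rz":0,"grip":100},{"tx":0,"ty":-2,"tz":0,"rx":0,"ry":0,"rz":0,"grip":100},{"tx":0,"ty":-3,"tz":0,"rx":0,"ry":0,"rz":0,"grip":100},{"tx":0,"ty":-3.5,"tz":0,"rx":0,"ry":0,"rz":0,"grip":100},{"tx":0,"ty":-3.5,"tz":0,"rx":0,"ry":0,"rz":0,"grip":100},{"tx":0,"ty":-3.5,"tz":0,"rx":0,"ry":0,"rz":0,"grip":100},{"tx":0,"ty":0,"tz":0,"rx":0,"ry":0,"rz":0,"grip":100},{"tx":0,"ty":0,"tz":0,"rx":0,"ry":0,"rz":0,"grip":100},{"tx":0,"ty":0,"tz":0,"rx":0,"ry":0,"rz":0,"grip":100}]}}

```text
t: 16.5
eef_pos: [533.9, 269.1, 207.0]
tcp_rot: [-1.571, 0.0, -0.081]
ft_force: [-0.5, -0.7, 0.4]
opening: 1.001
```

```bash
python3 flap.py 15
python3 - <<'E'
from h import *
from cell import env
snap(env,"wrist","w15");crop("w15",180,0,380,150,4,"c24")
E
```

```text
[533.88756643 269.05678747 206.9782801 ] [-0.47775437 -0.69019532  0.37546599] 16.5
scene slope out 0.0009019721675080916 angle 1.5698943548719893 2106 2110 z at out60 163.55169178828805
top slope out -0.001053002487970467 angle 1.5718493288936726 2915 3062 z at out60 162.11464365792688
```

View pics/s15.png

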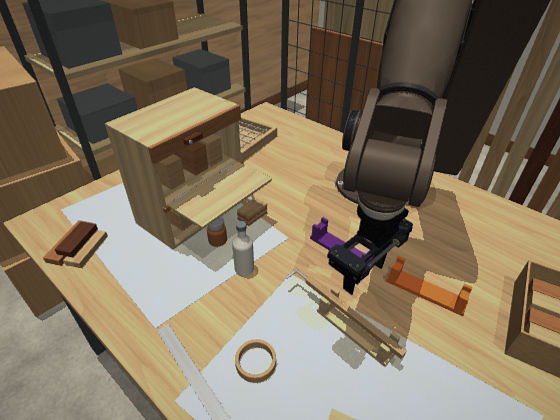

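View pics/w15.png

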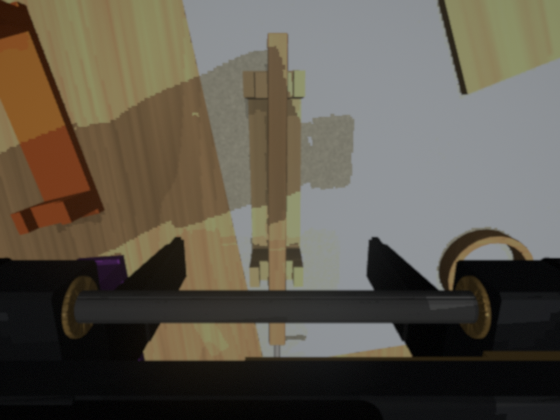

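The pole lies in both saddles: tail at (277,34), shaft end at (277,345) in the wrist view, almost exactly as at the start. The flap is level, the button is level and the bystanders are in place.

Run:
```python
from h import *
_,_,c=load("w15")
t=atz(c,277.5,33.8,61);e=atz(c,277,345,61);print(t,e,(t+e)/2)
from cell import env
env.job_done();print(env.state()["t"])
```

```text
[546.23081773 399.81111799  61.        ] [523.25633034 121.92318783  61.        ] [534.74357403 260.86715291  61.        ]
the job is handed in; nothing more can be done
the job is handed in; nothing more can be done
```

I turned the turnbutton aside with the pole's rod, hooked the pin through the ring eye and swung the flap down. I then unhooked, laid the pole back in its rest and let go. The job was handed in at about 16.7 s; no verdict is reported.

Last checks, all from the camera pictures:
- **Flap:** both cameras put it at about 1.57 rad, fully open and level.
- **Turnbutton:** it lies level. I judged this by eye and did not measure it.
- **Pole:** its centre is at (534.7, 260.9) mm, within 0.1 mm of where it lay at the start. It sits in both saddles with the hook end on the same side.
- **Bystanders:** the glue bottle, jar, slats and tape roll look unmoved. I did not measure their positions again.
- **Gripper:** it is open and about 150 mm above the pole, touching nothing.

Two small things along the way: the first two move calls were refused for missing fields, with no motion, and the triangulated heights ran 2 to 4 mm below the nominal ones. No check failed.

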